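# Rehang the ladle and fold the emptied peg away

### The job

The ladle is in the way where it hangs: pull the rack's other peg out of its spring clip, swing it down onto its stop, and hang the ladle on it by its eye. Then fold the emptied peg up and press it until it snaps fully home in its clip. Once a peg is on its stop or home in its clip it must not be pushed on with more than 20 N (a squeeze of the fingers counts too), the ladle must not be dropped or set down, and everything else stays where it is.

Things in the scene. Friction and masses are not known exactly. Their poses are not given: they have to be found in the camera images.
- rack: Rack: wooden board 16 x 360 x 95 mm, its top edge 257 mm up, on two steel posts and a flat steel foot 150 x 360 x 10 mm. Origin under the middle of the board at table height; x points away from the robot out of the board's back, y left along the board, z up. Two folding pegs are mounted on the board's front, 160 mm apart; which of them holds the ladle differs.
- mount_laden: Mount of the peg that holds the ladle at the start: rubber pad 34 mm wide on the board, on it a steel plate with the peg's hinge and clip. Origin on the hinge line, 205 mm up, 18 mm in front of the board; axes as the rack's. The plate leans on its rubber by an unknown angle, up to 0.12 rad forward or back, with hinge, stops and clip: so the stops must be felt.
- mount_spare: Mount of the other peg, empty and folded at the start. Made alike, origin and axes alike, its plate leaning by another unknown angle up to 0.12 rad.
- peg_laden_pivot (a point): Middle of the hinge of the peg that holds the ladle at the start. The peg: steel bar 9 mm thick with an end ball 15 mm across centred 75 mm from the hinge. Folded it stands straight up along the board, its ball clear above the board; unfolded it juts to -x of the mount. The clip's two sprung jaws hold the bar 40 mm from the hinge; plate and clip end 49 mm, the board 52 mm above the hinge.
- peg_spare_pivot (a point): The same point of the peg that is empty and folded at the start; made alike.
- peg_laden_hang (a point): Point 35 mm in front of the hinge and 8 mm below it, about where the centre of the ladle's eye rests when it hangs half-way along the unfolded laden peg (a few mm higher or lower with the plate's lean).
- peg_spare_hang (a point): The same point for the spare peg.
- peg_laden (a joint): Angle of that peg from its plate, rad: 0 folded home in its clip, 1.40 unfolded on its stop (tip raised 10 degrees). True angle from upright: this plus the plate's unknown lean. It stays where it is put (friction, 1 N at the ball). Passing the clip takes about 5 N out and 8 to 12 N in, between 0.2 and 0.04; under 0.03 the clip draws it home. Both stops are firm, rubbery for about 1 mm.
- peg_spare (a joint): The same for the other peg; 0 (folded in its clip) at the start.
- ladle_eye (a point): Centre of the ladle's eye. Steel ladle 170 mm high, about 140 g: cup 54 mm across, 34 mm deep, thin handle, and at the top an upright rectangular eye: opening 26 mm wide (y), 38 mm high; frame 38 mm wide, 50 mm high, 10 mm deep (x), its flat sides good to grip across from above. The cup's underside is 145 mm below this point. z up; the opening runs along x.
- ladle: The same ladle; origin at the centre of the cup's underside, z up.
- shaker: Spice jar 45 x 105 mm standing on the rack's foot between the pegs; leave it.
- cutter_big: Steel ring cutter 70 x 34 mm on the table in front of the rack; leave it.
- cutter_small: Steel ring cutter 52 x 34 mm in front of the rack; leave it.
- timer: Kitchen timer 62 x 42 mm, to the right; leave it.
- tub: Small tub 72 x 71 mm, to the left; leave it.
- tape: Roll of tape 92 x 48 mm, to the right; leave it.
- brush: Pastry brush 214 mm long on the table, front left; leave it.
Not all that is in view belongs to the job. What is shaped like the ladle but brown or purple is not meant.

How it is judged (in metres and radians):
On the way, in this order (a step that is already met when the one before it is completed fails the run):
1. the spare peg is unfolded onto its stop while the ladle still hangs on the other one (value of joint peg_spare above 1.36 rad and distance between ladle_eye and peg_laden_hang below 0.032 m and contact force between ladle and mount_laden above 0.3 N and angle between ladle's own z axis and vertical below 0.4 rad), for 0.2 s.
2. the ladle hangs by its eye on the spare peg, let go, the other peg still unfolded (distance between ladle_eye and peg_spare_hang below 0.032 m and contact force between ladle and mount_spare above 0.3 N and angle between ladle's own z axis and vertical below 0.4 rad and value of joint peg_spare above 1.36 rad and value of joint peg_laden above 0.3 rad and contact force between the fingers and ladle below 0.1 N), for 0.2 s.
At the end, for the whole second after the job is handed in: The first peg is folded home in its clip (joint under 0.03 rad), the spare peg is unfolded (over 1.36 rad) and carries the ladle by its eye: eye centre within 32 mm of the spare peg's hang point, its weight on the peg, upright within 0.4 rad and at rest (value of joint peg_laden below 0.03 rad and value of joint peg_spare above 1.36 rad and distance between ladle_eye and peg_spare_hang below 0.032 m and contact force between ladle and mount_spare above 0.3 N and angle between ladle's own z axis and vertical below 0.4 rad and linear speed of ladle below 0.05 m/s and contact force between ladle and rack below 0.1 N); the robot touches nothing.
It fails at once if the peg that is already on its stop (the spare one) or already home in its clip (the other) is loaded with more than 20 N by the robot ((value of joint peg_spare above 1.37 rad and contact force between any of the fingers, the arm and mount_spare above 20 N) or (value of joint peg_laden below 0.03 rad and contact force between any of the fingers, the arm and mount_laden above 20 N)).
It fails at once if the ladle is dropped or set down (its cup lower than 15 mm over the table) (height (world z) of ladle below 0.015 m).
It fails at once if a bystander is moved more than 20 mm (distance of any of shaker, cutter_big, cutter_small, timer, tub, tape, brush from where it was at the start of the episode above 0.02 m).
It also fails if it takes over 72 s, if anything falls off the work surface, if the arm or the gripper's body presses on something with over 40 N, if the wrist force passes 120 N, or if a joint passes its speed limit or range.

### The arm

A 6-joint arm with a two-finger parallel gripper is mounted at the origin on a cart in front of the work surface, level with it; the furniture and walls round the work are solid. World frame = base frame: x ahead of the robot, y to its left, z up, the work surface at z = 0. Lengths are in m, angles in degrees, forces in N, time in s.
With the tool pointing down it reaches from about 0.35 to 0.875 m from the base axis. Payload 4.2 kg.
Tool frame: the origin (TCP) lies on the centre line of the jaws, within the pads' length; the fingertips stand 19 mm ahead of it and the grasp point (between the pads) is the TCP; x points along the fingers, y is the direction in which the jaws open and shut, and the axes are right-handed (so a half turn about x gives the same grasp; the last joint's range is limited). The gripper opens to 87 mm and grips with 3 to 60 N. Pads are 19 mm wide; open, the fingers measure 117 mm over their backs; the gripper's body (75 mm by 190 mm) begins 51 mm behind the grasp point.
Start: joints at [83.228, 22.042, 0.453, 0, -68.411, -14.817], TCP at [0.23, 0.581, 0.242] pointing down, gripper open.
Joint ranges: [-179.83, 179.83], [-69.29, 118.12], [-61.27, 80.66], [-181.25, 117.63], [-171.15, -9.14], [-177.46, 177.46]. Speed limits (degrees/s): [159.86, 159.86, 180, 180, 180, 180].

### API

Orientations are given as a 3x3 rotation matrix whose columns are the frame's x, y, z axes.
In Python, from station import * gives the robot as it stands.
- The arm moves only by the shell command python3 -m creep 'ROWS'. ROWS is JSON, a list of rows, each a list of 5 numbers: the opening, from 0 (shut) to 1 (fully open), then the shift along the world's x, y, z in mm, then the turn about the world's z in rad. In form: [[jaw, x, y, z, turn], ...]. A call has exactly 8 rows; each row is the pose to reach, as a shift and turn from the pose measured when the call began; what a row does not reach only later rows make up. A row lasts 1/10 s, in which the tool goes at most 50 mm and 8.59 degrees, less where a joint would pass 70% of its speed; a pose out of reach is approached as far as the arm can. A call with a gripper value outside its range is refused whole. The fingers move at their own pace and stop on an object; the grip force is fixed at half the most. Time passes only in rows, so rows that repeat a pose let the fingers close, or fill a call up. It gives the time, the measured TCP pose, the force and the opening at its end, in the units of the state.
- sense(): the state, without advancing time (a new reading comes with each control period).
- capture(name): name is "side" or "top" or "wrist"; returns a dict with "image" (480x640x3 uint8, blue, green, red), "z_map" (480x640 float32, m along the optical axis (not along the pixel's ray), 0 where there is no reading), "mtx" (3x3 intrinsics, pixels), "eye" and "attitude" of the camera in the world. Camera axes: x right, y up, looking along -z (the intrinsics and any distortion apply to the point x, -y, -z); pixel columns grow to the right and rows downward; lengths in m; the calibration is good to about 2 mm. A picture is of the moment at which its call begins.
- finish_job(): hands the job in, once; it reports no verdict.
Trained networks look in a picture, given as the dict that the camera call returned (one of the last four; its "shot" number tells which), for a name from the list of things; names that differ only in an ending like _2 or _b are one class to them, and where a whole thing is asked for, a point or a joint stands for the part that bears it (a point fixed in the world has none). Each returns a list of dicts, best first, with "confidence" (0 to 1); they miss things now and then, are a little off and sometimes report something else, mostly with a low value. They report only what shows in the picture. A call takes as long as a camera call. They do not tell look-alikes from the thing itself.
- look_for(picture, thing): "box" ([left, top, right, bottom] in pixels, round what is visible of it).
- mark_of(picture, thing): "centre" ([column, row] in pixels: a listed point, or the origin of a listed thing).
The state is a dict: "time_s": time; "joints": joint angles; "joint_velocities": joint speeds; "effort": joint torques, N m; "tcp_pos": TCP position; "ee_rot": TCP orientation; "wrist_force": force on the tool from outside, world axes, zero at the start; "moment": the same for the moment, N m; "gripper_width": opening from 0.0 (shut) to 1.0 (fully open).
Only numpy, scipy, OpenCV 4.12 (cv2) and the standard library are available. Lean on these libraries where they do the work, as an engineer would, in place of code of your own. Each camera call takes 0.05 s, during which the arm holds its last target.

## Working session

There is one attempt and no reset: what is moved stays moved. The work goes in short steps, Python scripts to look and compute and a shell command to move; the robot and the scene stay as the last step left them, time stands still between calls to the robot, and variables do not carry over. Pictures are saved under pics/ and viewed, and the job is handed in when it is done.

```bash
ls; mkdir -p pics
cat > h.py <<'E'
from station import *
import numpy as np, cv2
def pt(c,u,v,z=None):
    K=np.array(c["mtx"]);R=np.array(c["attitude"]);e=np.array(c["eye"])
    if z is None:
        u0,v0=int(round(u)),int(round(v)); w=c["z_map"][max(v0-1,0):v0+2,max(u0-1,0):u0+2]; w=w[w>0]
        if len(w)==0: return None
        z=np.median(w)
    x=(u-K[0,2])/K[0,0]*z; y=(v-K[1,2])/K[1,1]*z
    return e+R@np.array([x,-y,-z])
def proj(c,p):
    K=np.array(c["mtx"]);R=np.array(c["attitude"]);e=np.array(c["eye"])
    q=R.T@(np.array(p)-e); z=-q[2]
    return K[0,0]*q[0]/z+K[0,2], K[1,1]*(-q[1])/z+K[1,2], z
E
python3 - <<'E'
from h import *
s=sense(); print({k:np.round(v,3).tolist() for k,v in s.items()})
for n in ["side","top","wrist"]:
    c=capture(n); cv2.imwrite(f"pics/a_{n}.png",c["image"]); print(n,[k for k in c],np.round(c["eye"],3),np.round(c["attitude"],3).tolist(),np.round(c["mtx"],1).tolist())
    for t in ["rack","mount_laden","mount_spare","peg_laden_pivot","peg_spare_pivot","ladle_eye","ladle","peg_laden_hang","peg_spare_hang"]:
        for m in mark_of(c,t)[:3]:
            p=pt(c,*m["centre"]); print(t,np.round(m["centre"],1),round(m["confidence"],2),None if p is None else np.round(p,3))
E
```

```text
pics
{'time_s': 0.0, 'joints': [83.225, 22.092, 0.38, -0.03, -68.409, -14.817], 'joint_velocities': [0.03, -0.006, 0.023, -0.085, 0.141, -0.119], 'effort': [-0.001, -39.066, 18.741, 4.22, 0.011, -0.0], 'tcp_pos': [0.23, 0.581, 0.24], 'ee_rot': [[-0.001, -0.368, -0.93], [-0.002, -0.93, 0.368], [-1.0, 0.002, -0.0]], 'wrist_force': [0.447, 1.115, -0.605], 'moment': [-0.003, -0.005, 0.014], 'gripper_width': 1.002}
side ['image', 'z_map', 'mtx', 'eye', 'attitude', 'shot'] [ 0.107 -0.828  0.652] [[0.893, 0.223, -0.392], [-0.451, 0.409, -0.793], [-0.017, 0.885, 0.466]] [[436.3, 0.0, 320.1], [0.0, 436.3, 240.7], [0.0, 0.0, 1.0]]
rack [338.3 292.6] 0.91 [ 0.446 -0.216  0.17 ]
rack [334.  240.4] 0.38 [ 0.512 -0.078  0.203]
mount_laden [340.7 232.4] 0.64 [ 0.538 -0.061  0.209]
mount_spare [320.  206.1] 0.83 [0.562 0.089 0.212]
peg_laden_pivot [345.2 235. ] 0.96 [ 0.544 -0.072  0.206]
peg_laden_pivot [341.6 229.3] 0.49 [ 0.545 -0.053  0.212]
peg_spare_pivot [233.8 262. ] 0.73 [0.369 0.279 0.003]
ladle_eye [236.9 241.9] 0.91 [0.416 0.4   0.001]
ladle_eye [382.1 291.2] 0.65 [ 0.666 -0.054  0.004]

[... 806 characters left out ...]
0.17 [ 0.592 -0.06   0.01 ]
ladle_eye [340.5 232.9] 0.74 [ 0.507 -0.057  0.213]
ladle_eye [397.8 222.6] 0.73 [ 0.547 -0.236  0.122]
ladle_eye [397.9 255.2] 0.69 [ 0.445 -0.224  0.133]
ladle [394.3 266.1] 0.83 [ 0.435 -0.228  0.001]
ladle [334.8 243.4] 0.74 [ 0.512 -0.043  0.052]
ladle [282.1 304.5] 0.71 [0.339 0.136 0.003]
peg_laden_hang [339.6 230.5] 0.57 [ 0.514 -0.055  0.216]
peg_spare_hang [284.7 234.9] 0.55 [0.56  0.115 0.011]
peg_spare_hang [201.3 247.8] 0.5 [0.526 0.372 0.067]
wrist ['image', 'z_map', 'mtx', 'eye', 'attitude', 'shot'] [0.294 0.556 0.385] [[-0.369, 0.898, 0.24], [-0.929, -0.357, -0.095], [-0.0, -0.258, 0.966]] [[397.9, 0.0, 317.7], [0.0, 397.9, 242.6], [0.0, 0.0, 1.0]]
```

View pics/a_side.png

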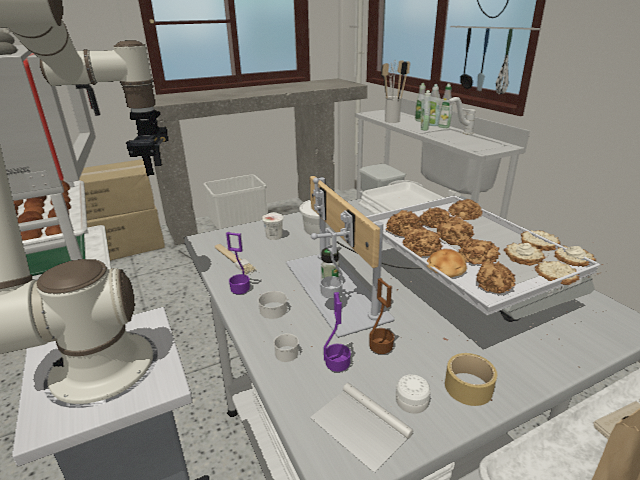

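View pics/a_top.png

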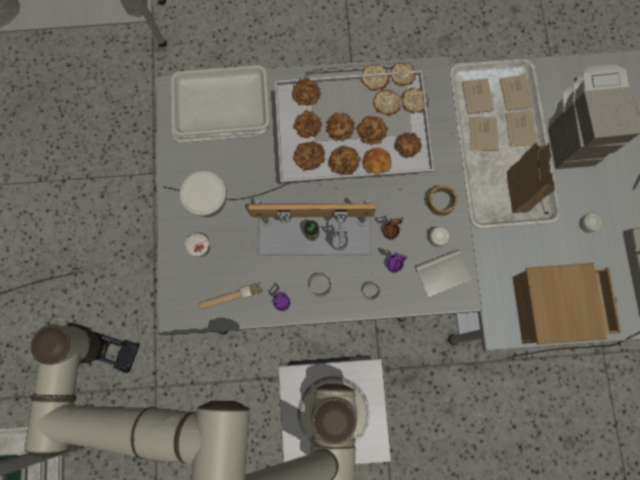

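Run:
```python
from h import *
c=capture("side"); im=c["image"][130:350,200:460]; cv2.imwrite("pics/b_side.png",cv2.resize(im,None,fx=3,fy=2.7,interpolation=cv2.INTER_CUBIC))
c=capture("top"); im=c["image"][170:320,200:430]; cv2.imwrite("pics/b_top.png",cv2.resize(im,None,fx=3.4,fy=3.4,interpolation=cv2.INTER_CUBIC))
# board points from depth: points with x .5-.65, z .215-.262
for n in ["side","top"]:
    c=capture(n); v,u=np.mgrid[0:480,0:640]; z=c["z_map"]; K=np.array(c["mtx"])
    P=np.stack([(u-K[0,2])/K[0,0]*z,-(v-K[1,2])/K[1,1]*z,-z],-1)@np.array(c["attitude"]).T+np.array(c["eye"])
    m=(z>0)&(P[...,0]>.45)&(P[...,0]<.68)&(abs(P[...,1]-.01)<.22)
    t=m&(P[...,2]>.25)&(P[...,2]<.265); Q=P[t]; print(n,len(Q),Q.min(0),Q.max(0),np.polyfit(Q[:,1],Q[:,0],1) if len(Q)>5 else 0)
    t=m&(P[...,2]>.27); Q=P[t]; print("ball?",len(Q),np.round(Q[:30],3).tolist())
```

```text
side 686 [ 0.54004864 -0.16446206  0.25001632] [0.61550409 0.1953993  0.2648451 ] [0.05590143 0.57285661]
ball? 33 [[0.556, 0.098, 0.288], [0.551, 0.099, 0.286], [0.553, 0.096, 0.287], [0.555, 0.095, 0.286], [0.558, 0.095, 0.286], [0.559, 0.091, 0.287], [0.55, 0.097, 0.284], [0.552, 0.094, 0.285], [0.554, 0.093, 0.285], [0.556, 0.092, 0.285], [0.56, 0.095, 0.283], [0.549, 0.099, 0.281], [0.55, 0.096, 0.282], [0.551, 0.094, 0.282], [0.553, 0.091, 0.283], [0.556, 0.092, 0.282], [0.557, 0.089, 0.283], [0.55, 0.097, 0.279], [0.55, 0.092, 0.28], [0.553, 0.091, 0.28], [0.554, 0.088, 0.281], [0.557, 0.09, 0.28], [0.55, 0.097, 0.276], [0.549, 0.089, 0.279], [0.553, 0.091, 0.278], [0.557, 0.093, 0.276], [0.559, 0.092, 0.276], [0.552, 0.096, 0.274], [0.554, 0.093, 0.274], [0.557, 0.094, 0.274]]
top 866 [ 0.54241441 -0.16109694  0.25000116] [0.61933822 0.1944709  0.26499774] [0.06701954 0.57860483]
ball? 22 [[0.565, 0.101, 0.282], [0.564, 0.098, 0.285], [0.565, 0.096, 0.281], [0.562, 0.104, 0.283], [0.56, 0.101, 0.29], [0.561, 0.098, 0.286], [0.562, 0.096, 0.281], [0.562, 0.093, 0.28], [0.56, 0.104, 0.278], [0.558, 0.101, 0.286], [0.559, 0.099, 0.283], [0.559, 0.096, 0.283], [0.559, 0.093, 0.281], [0.556, 0.104, 0.283], [0.555, 0.098, 0.286], [0.556, 0.096, 0.281], [0.555, 0.093, 0.286], [0.553, 0.104, 0.284], [0.553, 0.102, 0.282], [0.553, 0.099, 0.283], [0.553, 0.096, 0.282], [0.552, 0.099, 0.277]]
```

View pics/b_side.png

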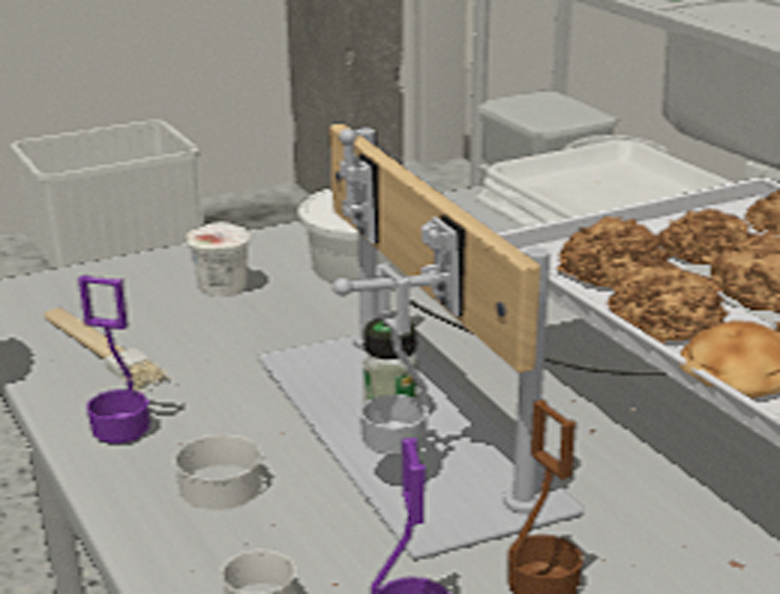

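View pics/b_top.png

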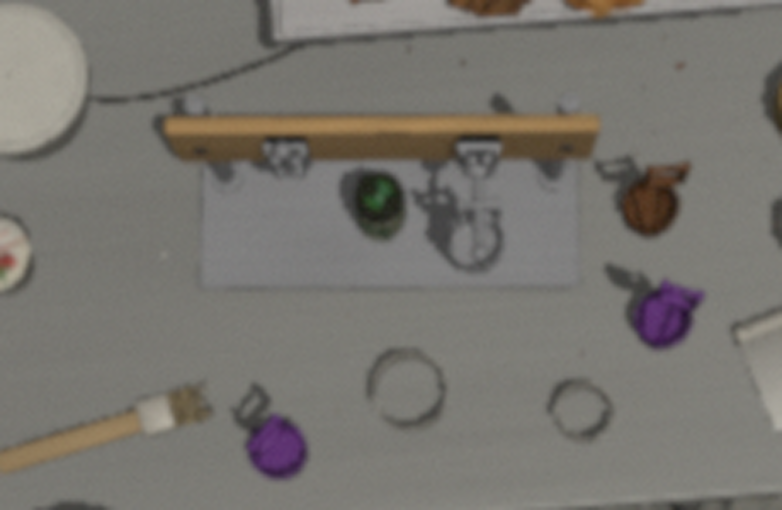

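Run:
```python
from h import *
# board line fit using top edge points, robust; both cams
for n in ["side","top"]:
    c=capture(n); v,u=np.mgrid[0:480,0:640]; z=c["z_map"]; K=np.array(c["mtx"])
    P=np.stack([(u-K[0,2])/K[0,0]*z,-(v-K[1,2])/K[1,1]*z,-z],-1)@np.array(c["attitude"]).T+np.array(c["eye"])
    m=(z>0)&(P[...,0]>.45)&(P[...,0]<.68)&(abs(P[...,1]-.01)<.22)
    t=m&(P[...,2]>.254)&(P[...,2]<.262); Q=P[t]
    for y in np.arange(-.16,.2,.04):
        q=Q[abs(Q[:,1]-y)<.02]; 
        if len(q)>5: print(n,round(y,2),len(q),np.round(np.percentile(q[:,0],[5,50,95]),4))
    # laden region upper
    t=m&(P[...,2]>.19)&(P[...,0]<.53)&(abs(P[...,1]+.07)<.05); Q=P[t]; print("eye",len(Q)); print(np.round(Q[np.argsort(Q[:,2])][::max(1,len(Q)//25)],3).tolist())
```

```text
side -0.16 52 [0.5606 0.5673 0.5893]
side -0.12 74 [0.5618 0.569  0.5872]
side -0.08 75 [0.5544 0.5678 0.5785]
side -0.04 53 [0.5586 0.5716 0.5801]
side 0.0 48 [0.5699 0.5758 0.5834]
side 0.04 41 [0.5731 0.5776 0.5862]
side 0.08 63 [0.5533 0.576  0.5878]
side 0.12 36 [0.5739 0.583  0.5906]
side 0.16 21 [0.5875 0.6031 0.6123]
eye 214
[[0.51, -0.047, 0.19], [0.511, -0.08, 0.193], [0.508, -0.076, 0.194], [0.51, -0.043, 0.196], [0.511, -0.078, 0.2], [0.516, -0.079, 0.203], [0.512, -0.078, 0.207], [0.509, -0.074, 0.208], [0.513, -0.062, 0.209], [0.498, -0.061, 0.21], [0.528, -0.063, 0.211], [0.529, -0.065, 0.212], [0.514, -0.046, 0.212], [0.504, -0.06, 0.213], [0.511, -0.065, 0.213], [0.501, -0.061, 0.214], [0.517, -0.077, 0.215], [0.474, -0.066, 0.215], [0.471, -0.066, 0.216], [0.501, -0.061, 0.216], [0.513, -0.079, 0.217], [0.48, -0.057, 0.217], [0.514, -0.077, 0.218], [0.518, -0.075, 0.219], [0.512, -0.045, 0.219], [0.47, -0.063, 0.22], [0.475, -0.062, 0.221]]
top -0.16 34 [0.5623 0.5707 0.5898]
top -0.12 59 [0.5647 0.5737 0.5885]
top -0.08 59 [0.5546 0.5725 0.5805]
top -0.04 68 [0.562
[... 160 characters left out ...]
0.16 66 [0.5845 0.5924 0.6119]
eye 109
[[0.513, -0.039, 0.192], [0.511, -0.042, 0.199], [0.524, -0.054, 0.205], [0.485, -0.054, 0.207], [0.512, -0.076, 0.21], [0.51, -0.061, 0.211], [0.498, -0.058, 0.212], [0.492, -0.06, 0.214], [0.51, -0.056, 0.214], [0.515, -0.067, 0.214], [0.478, -0.05, 0.216], [0.477, -0.062, 0.216], [0.486, -0.054, 0.216], [0.489, -0.057, 0.216], [0.489, -0.054, 0.217], [0.515, -0.05, 0.218], [0.519, -0.042, 0.218], [0.514, -0.064, 0.218], [0.5, -0.058, 0.218], [0.516, -0.039, 0.219], [0.517, -0.065, 0.219], [0.516, -0.067, 0.219], [0.515, -0.042, 0.22], [0.517, -0.059, 0.221], [0.514, -0.047, 0.221], [0.47, -0.052, 0.223], [0.515, -0.07, 0.224], [0.475, -0.055, 0.227]]
```

The side and top pictures show the silver ladle on the right peg: its eye is at about (330,240) in side and (340,232) in top. The spare peg is the left one, folded, with its ball at about (316,181) in side. The purple and brown ladles are decoys.

From depth, the rack yaw is about -0.066 rad. The spare pivot is at about (0.558, 0.097) and the laden one at (0.548, -0.063). The spare ball at z ≈ 0.281 agrees with 205+75 mm.

Next I move above and behind the spare ball with the jaws shut.

```bash
python3 -m creep '[[0,30,-40,40,0.05],[0,60,-80,80,0.1],[0,90,-120,90,0.15],[0,120,-160,90,0.2],[0,150,-200,90,0.25],[0,180,-240,90,0.311],[0,210,-280,90,0.311],[0,235,-320,90,0.311]]'; python3 -m creep '[[0,30,-40,0,0],[0,60,-80,0,0],[0,90,-120,0,0],[0,120,-160,0,0],[0,120,-160,0,0],[0,120,-160,0,0],[0,120,-160,0,0],[0,120,-160,0,0]]'
python3 - <<'E'
from h import *
s=sense();print(s["tcp_pos"],np.round(s["ee_rot"],3).tolist(),s["wrist_force"],s["time_s"])
c=capture("wrist");cv2.imwrite("pics/c_wrist.png",c["image"])
for t in ["peg_spare_pivot","mount_spare","peg_laden_pivot","ladle_eye","shaker"]:
    for m in mark_of(c,t)[:2]: print(t,m,pt(c,*m["centre"]))
c=capture("top")
for m in mark_of(c,"shaker")[:1]: print("shaker",m,pt(c,*m["centre"]))
E
```

```text
time_s: 2.6
tcp_pos: [0.4532, 0.2784, 0.3319]
ee_rot: [[0.001, -0.065, -0.998], [0.001, -0.998, 0.065], [-1.0, -0.001, -0.001]]
wrist_force: [0.5, 1.4, -0.1]
gripper_width: 0.36
time_s: 3.4
tcp_pos: [0.5726, 0.1196, 0.3322]
ee_rot: [[0.001, -0.063, -0.998], [0.001, -0.998, 0.063], [-1.0, -0.001, -0.001]]
wrist_force: [0.2, 0.0, 0.3]
gripper_width: 0.007
[0.57258146 0.11956997 0.33220841] [[0.001, -0.063, -0.998], [0.001, -0.998, 0.063], [-1.0, -0.001, -0.001]] [0.19305931 0.03805479 0.27011026] 3.4
peg_spare_pivot {'centre': [348.7, 256.5], 'confidence': 0.78} [0.57413905 0.10205679 0.25680653]
mount_spare {'centre': [348.6, 258.1], 'confidence': 0.58} [0.5731894  0.10215911 0.25683368]
peg_laden_pivot {'centre': [571.9, 260.0], 'confidence': 0.66} [ 0.54805125 -0.05466595  0.212694  ]
ladle_eye {'centre': [559.4, 294.7], 'confidence': 0.84} [ 0.42669067 -0.18022325  0.00047135]
shaker {'centre': [397.4, 205.9], 'confidence': 0.76} [0.5897589  0.06121434 0.19088973]
shaker {'centre': [316.0, 234.9], 'confidence': 0.52} [0.54014613 0.01400018 0.06624759]
```

View pics/c_wrist.png

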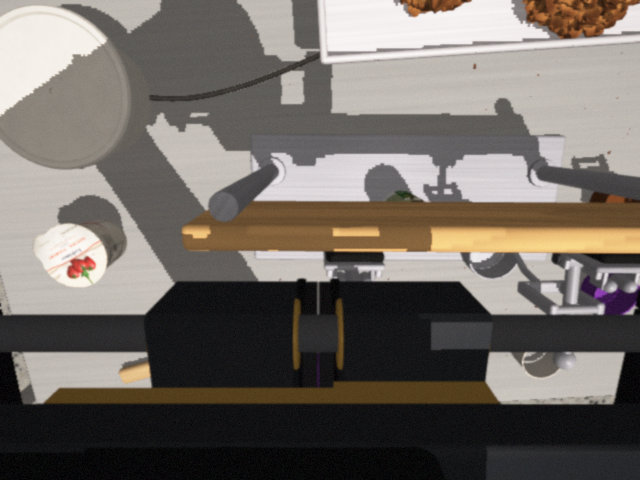

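The wrist view has the board across (180–640, 240) and the spare clip at (355,262), just ahead of the shut fingers; the ball is hidden behind them. I descend behind the ball, above the board.

```bash
python3 -m creep '[[0,14,-22,0,0],[0,14,-22,0,0],[0,14,-22,-20,0],[0,14,-22,-45,0],[0,14,-22,-45,0],[0,14,-22,-45,0],[0,14,-22,-45,0],[0,14,-22,-45,0]]'
python3 - <<'E'
from h import *
c=capture("side");cv2.imwrite("pics/d.png",cv2.resize(c["image"][120:300,260:420],None,fx=4,fy=3.3,interpolation=cv2.INTER_CUBIC))
E
```

```text
time_s: 4.6
tcp_pos: [0.5876, 0.097, 0.2885]
ee_rot: [[0.003, -0.064, -0.998], [0.002, -0.998, 0.065], [-1.0, -0.002, -0.003]]
wrist_force: [-0.7, 0.2, 0.0]
gripper_width: 0.004
```

View pics/d.png

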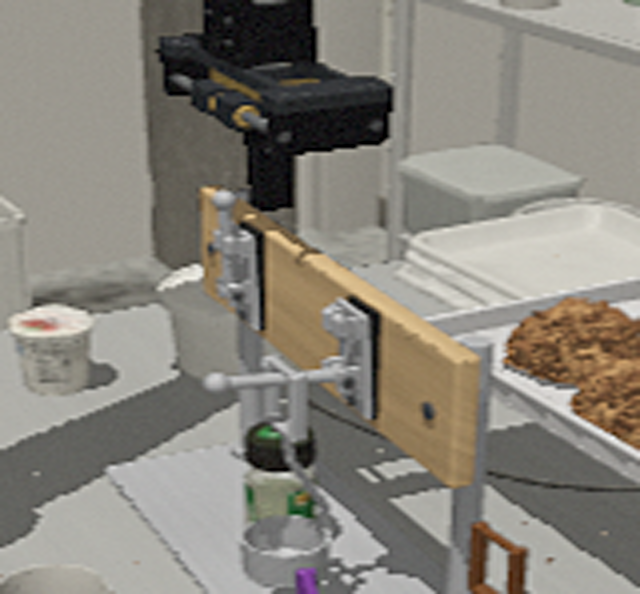

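The ball, at (224,200), stands in front of the shut fingers, which are clear above the board. Pulling forward.

```bash
python3 -m creep '[[0,-6,0,0,0],[0,-12,1,0,0],[0,-18,1,0,0],[0,-24,1,0,0],[0,-30,2,0,0],[0,-36,2,0,0],[0,-42,3,-4,0],[0,-42,3,-4,0]]'
python3 - <<'E'
from h import *
c=capture("side");cv2.imwrite("pics/e.png",cv2.resize(c["image"][120:300,260:420],None,fx=4,fy=3.3,interpolation=cv2.INTER_CUBIC))
E
```

```text
time_s: 5.45
tcp_pos: [0.5443, 0.0999, 0.284]
ee_rot: [[0.002, -0.064, -0.998], [0.001, -0.998, 0.064], [-1.0, -0.001, -0.002]]
wrist_force: [-0.6, 0.1, 0.3]
gripper_width: 0.009
```

View pics/e.png

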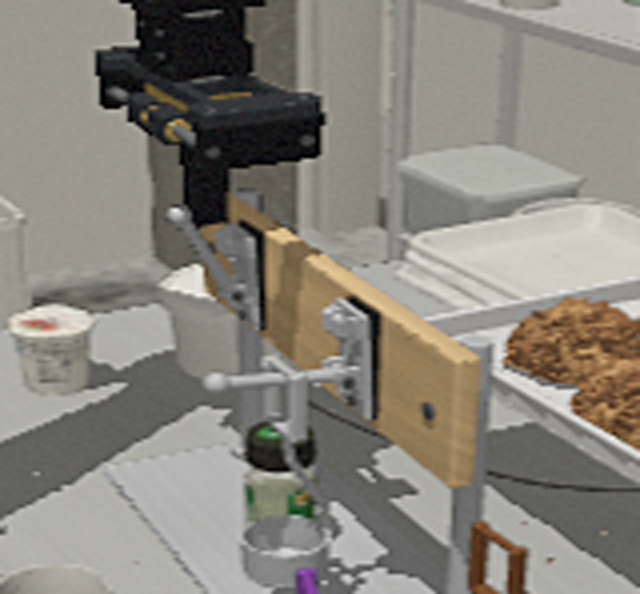

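The peg is out of its clip, at about 0.5 rad with the ball at (178,214). I carry on forward and down.

```bash
python3 -m creep '[[0,-6,0,-3,0],[0,-12,1,-6,0],[0,-18,1,-9,0],[0,-24,1,-12,0],[0,-30,2,-16,0],[0,-36,2,-20,0],[0,-42,3,-26,0],[0,-42,3,-26,0]]'
python3 - <<'E'
from h import *
c=capture("side");cv2.imwrite("pics/f.png",cv2.resize(c["image"][120:300,260:420],None,fx=4,fy=3.3,interpolation=cv2.INTER_CUBIC))
E
```

```text
time_s: 6.3
tcp_pos: [0.501, 0.1027, 0.257]
ee_rot: [[-0.001, -0.064, -0.998], [0.0, -0.998, 0.064], [-1.0, -0.0, 0.001]]
wrist_force: [0.5, -0.6, -0.2]
gripper_width: 0.003
```

View pics/f.png

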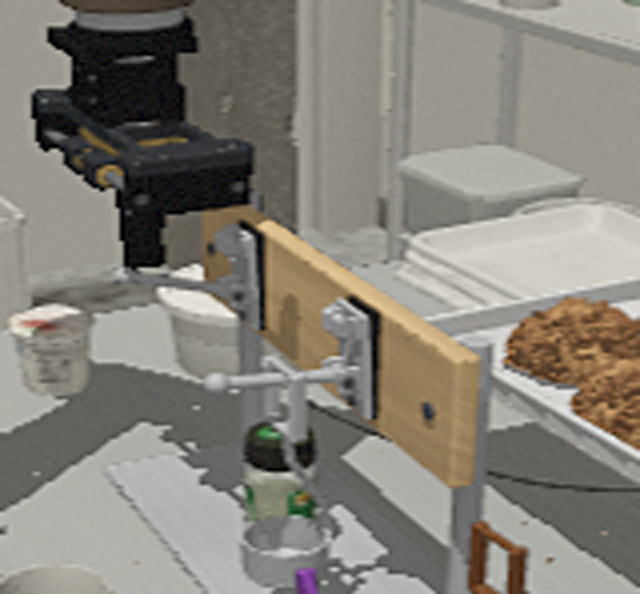

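The peg is at about 1.15 rad. I keep pressing straight down, feeling for the stop.

```bash
python3 -m creep '[[0,0,0,-2,0],[0,0,0,-4,0],[0,0,0,-6,0],[0,0,0,-7,0],[0,0,0,-8,0],[0,0,0,-8,0],[0,0,0,-8,0],[0,0,0,-8,0]]'; python3 -m creep '[[0,0,0,-1,0],[0,0,0,-1,0],[0,0,0,-2,0],[0,0,0,-2,0],[0,0,0,-3,0],[0,0,0,-3,0],[0,0,0,-3,0],[0,0,0,-3,0]]'
```

```text
time_s: 7.15
tcp_pos: [0.5017, 0.1028, 0.2495]
ee_rot: [[-0.0, -0.064, -0.998], [0.001, -0.998, 0.064], [-1.0, -0.001, 0.0]]
wrist_force: [0.4, 0.3, -0.2]
gripper_width: 0.008
time_s: 7.95
tcp_pos: [0.5017, 0.1028, 0.2465]
ee_rot: [[-0.0, -0.064, -0.998], [0.001, -0.998, 0.064], [-1.0, -0.001, 0.0]]
wrist_force: [0.1, -0.6, -0.0]
gripper_width: 0.003
```

```bash
python3 -m creep '[[0,0,0,-1,0],[0,0,0,-1,0],[0,0,0,-2,0],[0,0,0,-2,0],[0,0,0,-2,0],[0,0,0,-2,0],[0,0,0,-2,0],[0,0,0,-2,0]]'; python3 -c "
from h import *
c=capture('side');cv2.imwrite('pics/g.png',cv2.resize(c['image'][170:260,280:400],None,fx=6,fy=6,interpolation=cv2.INTER_CUBIC))"
```

```text
time_s: 8.75
tcp_pos: [0.5017, 0.1027, 0.2445]
ee_rot: [[-0.0, -0.064, -0.998], [0.001, -0.998, 0.064], [-1.0, -0.001, 0.0]]
wrist_force: [0.2, 0.1, 0.4]
gripper_width: 0.002
```

View pics/g.png

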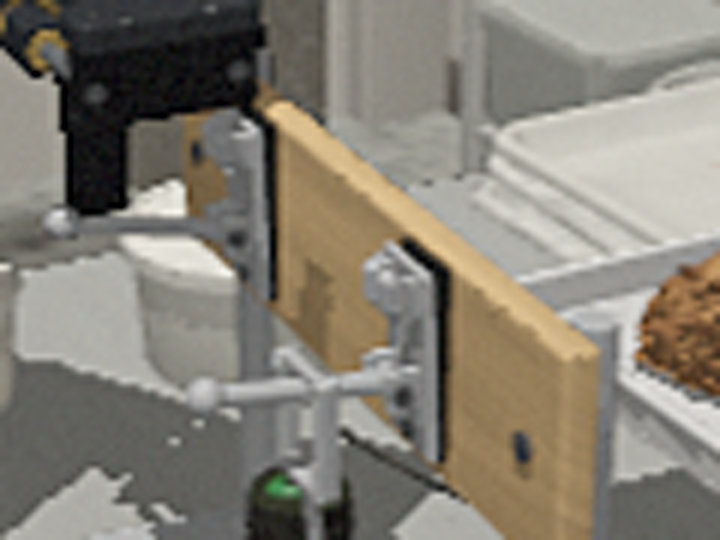

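```bash
python3 -m creep '[[0,0,0,-0.5,0],[0,0,0,-0.5,0],[0,0,0,-1,0],[0,0,0,-1,0],[0,0,0,-1.5,0],[0,0,0,-1.5,0],[0,0,0,-1.5,0],[0,0,0,-1.5,0]]'; python3 -m creep '[[0,0,0,-0.5,0],[0,0,0,-0.5,0],[0,0,0,-1,0],[0,0,0,-1,0],[0,0,0,-1,0],[0,0,0,-1,0],[0,0,0,-1,0],[0,0,0,-1,0]]'
```

```text
time_s: 9.6
tcp_pos: [0.5017, 0.1028, 0.2429]
ee_rot: [[-0.0, -0.064, -0.998], [0.001, -0.998, 0.064], [-1.0, -0.001, 0.0]]
wrist_force: [-0.8, 0.3, 0.4]
gripper_width: 0.008
time_s: 10.4
tcp_pos: [0.5016, 0.1027, 0.2419]
ee_rot: [[-0.0, -0.064, -0.998], [0.0, -0.998, 0.064], [-1.0, -0.0, 0.0]]
wrist_force: [-0.3, -0.5, 0.7]
gripper_width: 0.007
```

```bash
python3 -m creep '[[0,0,0,-0.5,0],[0,0,0,-0.5,0],[0,0,0,-1,0],[0,0,0,-1,0],[0,0,0,-1.5,0],[0,0,0,-1.5,0],[0,0,0,-1.5,0],[0,0,0,-1.5,0]]'; python3 -c "
from h import *
for i in range(3): print(sense()['wrist_force'],sense()['moment']); capture('top')"
```

```text
time_s: 11.2
tcp_pos: [0.5016, 0.1028, 0.2404]
ee_rot: [[-0.0, -0.064, -0.998], [0.0, -0.998, 0.064], [-1.0, -0.0, 0.0]]
wrist_force: [0.1, -0.3, -0.0]
gripper_width: 0.003
[ 0.06677089 -0.31404533 -0.04835042] [-0.03361363 -0.0078604   0.0411715 ]
[-0.08801776 -0.35686813 -0.16804221] [-0.00538512  0.07220202 -0.011972  ]
[-0.5447082   0.42552279  0.31148136] [-0.01604554  0.04522463  0.04049023]
```

```bash
python3 -m creep '[[0,0,0,-0.5,0],[0,0,0,-0.5,0],[0,0,0,-1,0],[0,0,0,-1,0],[0,0,0,-1.5,0],[0,0,0,-1.5,0],[0,0,0,-1.5,0],[0,0,0,-1.5,0]]'; python3 -c "
from h import *
c=capture('side');cv2.imwrite('pics/i.png',cv2.resize(c['image'][170:260,280:400],None,fx=6,fy=6,interpolation=cv2.INTER_CUBIC))"
```

```text
time_s: 12.15
tcp_pos: [0.5016, 0.1027, 0.2389]
ee_rot: [[-0.0, -0.064, -0.998], [0.0, -0.998, 0.064], [-1.0, -0.0, 0.0]]
wrist_force: [-0.2, 0.3, -0.8]
gripper_width: 0.008
```

View pics/i.png

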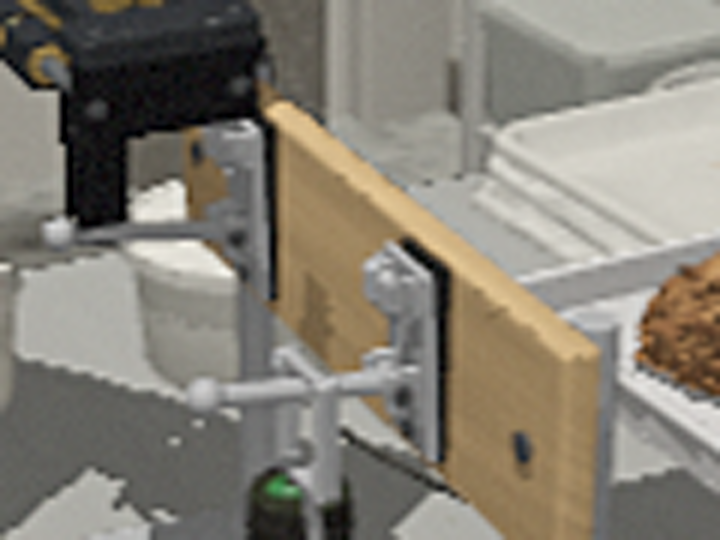

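Ball moved down from row 222 to 232 in the crop, so the finger is in contact and the stop isn't reached yet.

```bash
python3 -m creep '[[0,0,0,-0.5,0],[0,0,0,-0.5,0],[0,0,0,-1,0],[0,0,0,-1,0],[0,0,0,-1.5,0],[0,0,0,-1.5,0],[0,0,0,-1.5,0],[0,0,0,-1.5,0]]'; python3 -m creep '[[0,0,0,-0.5,0],[0,0,0,-0.5,0],[0,0,0,-1,0],[0,0,0,-1,0],[0,0,0,-1,0],[0,0,0,-1,0],[0,0,0,-1,0],[0,0,0,-1,0]]'
```

```text
time_s: 13.0
tcp_pos: [0.5016, 0.1027, 0.2375]
ee_rot: [[-0.0, -0.064, -0.998], [0.001, -0.998, 0.064], [-1.0, -0.0, 0.0]]
wrist_force: [-0.4, 0.5, 1.0]
gripper_width: 0.005
time_s: 13.8
tcp_pos: [0.5016, 0.1028, 0.2371]
ee_rot: [[0.0, -0.064, -0.998], [0.001, -0.998, 0.064], [-1.0, -0.001, -0.0]]
wrist_force: [-1.7, 0.2, 4.8]
gripper_width: 0.004
```

Stop felt (4.8 N). One slightly firmer press, then I release upward.

```bash
python3 -m creep '[[0,0,0,-0.6,0],[0,0,0,-0.8,0],[0,0,0,-0.9,0],[0,0,0,-0.9,0],[0,0,0,-0.9,0],[0,0,0,-0.9,0],[0,0,0,-0.9,0],[0,0,0,-0.9,0]]'; python3 -m creep '[[0,0,0,10,0],[0,0,0,30,0],[0,0,-5,60,0],[0,0,-40,80,0],[0,0,-80,80,0],[0.6,0,-120,80,0],[0.6,0,-160,80,0],[0.6,0,-160,80,0]]';python3 - <<'E'
from h import *
v,u=np.mgrid[0:480,0:640]
for n in ["side","top"]:
    c=capture(n); z=c["z_map"]; K=np.array(c["mtx"])
    P=np.stack([(u-K[0,2])/K[0,0]*z,-(v-K[1,2])/K[1,1]*z,-z],-1)@np.array(c["attitude"]).T+np.array(c["eye"])
    cv2.imwrite(f"pics/j_{n}.png",cv2.resize(c["image"][170:350,250:450],None,fx=3.6,fy=3.3,interpolation=cv2.INTER_CUBIC))
    for t in ["ladle_eye","peg_spare_hang","peg_laden_hang","shaker"]:
        for m in mark_of(c,t)[:2]: print(n,t,m,np.round(pt(c,*m["centre"]),3))
    m=(z>0)&(abs(P[...,0]-.48)<.035)&(P[...,2]>.2)&(P[...,2]<.24)
    for yc in (-.063,.098):
        q=P[m&(abs(P[...,1]-yc)<.02)]; 
        for a,b in((.465,.483),(.483,.5)): 
            k=q[(q[:,0]>a)&(q[:,0]<b)]; print(n,yc,a,len(k),np.round(np.median(k,0),4) if len(k) else 0, k[:,0].min() if len(k) else 0)
E
```

```text
time_s: 14.6
tcp_pos: [0.5017, 0.1028, 0.237]
ee_rot: [[0.001, -0.064, -0.998], [0.001, -0.998, 0.064], [-1.0, -0.001, -0.001]]
wrist_force: [-3.0, 0.2, 6.7]
gripper_width: 0.006
time_s: 15.4
tcp_pos: [0.5014, -0.0606, 0.3171]
ee_rot: [[0.001, -0.069, -0.998], [0.0, -0.998, 0.069], [-1.0, -0.0, -0.001]]
wrist_force: [-0.7, 0.4, -0.6]
gripper_width: 0.193
side ladle_eye {'centre': [379.8, 289.7], 'confidence': 0.98} [ 0.545 -0.214  0.144]
side ladle_eye {'centre': [329.6, 238.8], 'confidence': 0.86} [ 0.518 -0.045  0.191]
side peg_spare_hang {'centre': [306.3, 211.4], 'confidence': 0.56} [0.641 0.349 0.079]
side peg_laden_hang {'centre': [338.1, 287.1], 'confidence': 0.19} [ 0.519 -0.083  0.081]
side shaker {'centre': [327.7, 287.5], 'confidence': 0.82} [ 0.496 -0.075  0.082]
side shaker {'centre': [275.0, 235.0], 'confidence': 0.4} [0.531 0.357 0.017]
side -0.063 0.465 43 [ 0.473  -0.061   0.2161] 0.46632492443621576
side -0.063 0.483 29 [ 0.4916 -0.0609  0.214 ] 0.4836300076145128
side 0.098 0.465 13 [0.4801 0.0995 0.2176] 0.47760214241149856
side 0.098 0.483 27 [0.49   0.0986 0.217 ] 0.4831313323836865
top ladle_eye {'centre': [395.2, 257.9], 'confidence': 0.82} [ 0.46  -0.233  0.005]
top ladle_eye {'centre': [397.2, 222.5], 'confidence': 0.8} [ 0.546 -0.233  0.127]
top peg_laden_hang {'centre': [343.7, 234.8], 'confidence': 0.74} [ 0.536 -0.072  0.057]
top peg_laden_hang {'centre': [341.9, 229.6], 'confidence': 0.38} [ 0.476 -0.055  0.385]
top -0.063 0.465 23 [ 0.4764 -0.0557  0.2176] 0.4691921379086491
top -0.063 0.483 15 [ 0.4902 -0.0568  0.2173] 0.4849481893765012
top 0.098 0.465 0 0 0
top 0.098 0.483 0 0 0
```

View pics/j_side.png

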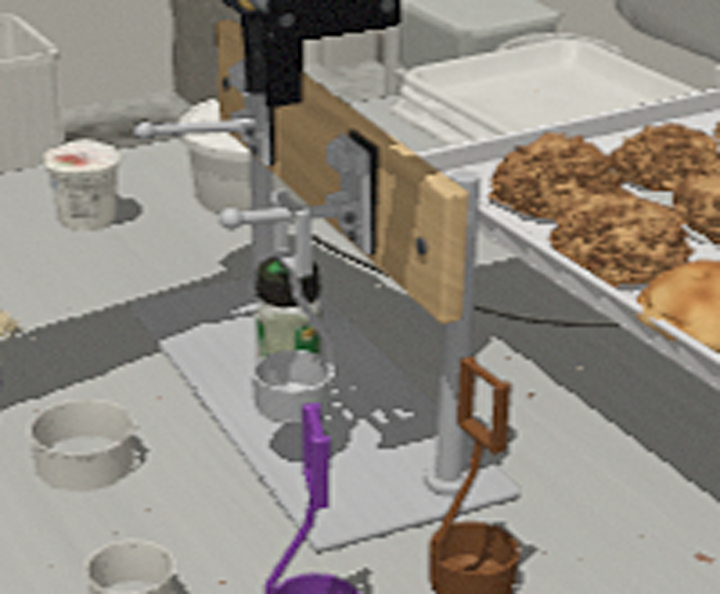

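View pics/j_top.png

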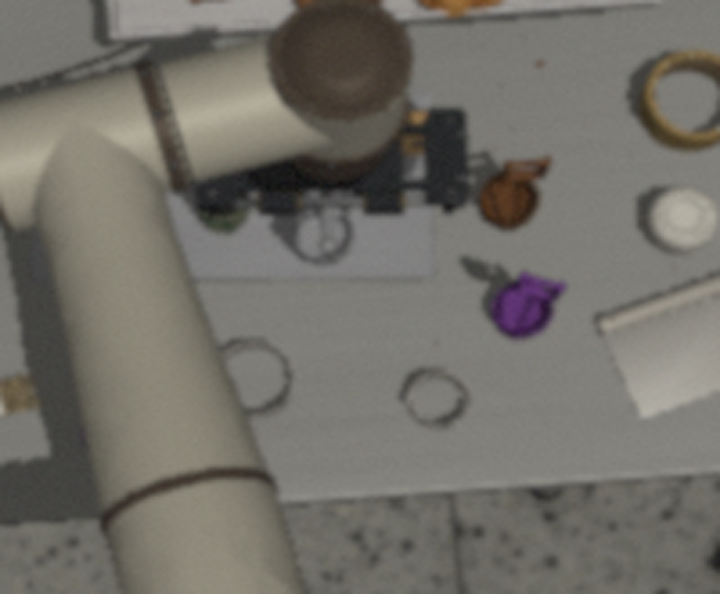

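The spare peg (tip at (145,130)) is down, parallel to the laden one. The ladle hangs untouched, its eye near (290,225) in the crop. Its frame measures x ≈ 0.513, y ≈ -0.060, top ≈ 0.221. I go over it with the jaws open.

```bash
python3 -m creep '[[0.8,4,0,0,0.004],[0.8,12,0,0,0.004],[0.8,12,0,-15,0.004],[0.8,12,0,-35,0.004],[0.8,12,0,-55,0.004],[0.8,12,0,-55,0.004],[0.8,12,0,-55,0.004],[0.8,12,0,-55,0.004]]';python3 - <<'E'
from h import *
c=capture("wrist");cv2.imwrite("pics/k.png",c["image"])
for m in mark_of(c,"ladle_eye")[:2]: print(m,pt(c,*m["centre"]))
v,u=np.mgrid[0:480,0:640]
z=c["z_map"]; K=np.array(c["mtx"])
P=np.stack([(u-K[0,2])/K[0,0]*z,-(v-K[1,2])/K[1,1]*z,-z],-1)@np.array(c["attitude"]).T+np.array(c["eye"])
m=(z>0)&(abs(P[...,0]-.51)<.04)&(abs(P[...,1]+.06)<.04)&(P[...,2]>.2)&(P[...,2]<.232)
Q=P[m];print(len(Q),np.round(Q[::max(1,len(Q)//20)],3).tolist())
print(proj(c,[.513,-.06,.22]))
E
```

```text
time_s: 16.7
tcp_pos: [0.5148, -0.0565, 0.2633]
ee_rot: [[0.003, -0.058, -0.998], [0.001, -0.998, 0.058], [-1.0, -0.001, -0.003]]
wrist_force: [0.5, 0.2, -0.1]
gripper_width: 0.798
{'centre': [321.5, 266.1], 'confidence': 0.94} [ 0.52017562 -0.05835954  0.21378086]
{'centre': [577.0, 183.3], 'confidence': 0.69} [ 0.5612627  -0.15653854  0.25688664]
2934 [[0.545, -0.047, 0.208], [0.543, -0.06, 0.212], [0.538, -0.058, 0.211], [0.531, -0.058, 0.213], [0.526, -0.055, 0.212], [0.522, -0.058, 0.214], [0.52, -0.058, 0.213], [0.519, -0.042, 0.214], [0.517, -0.058, 0.215], [0.517, -0.049, 0.218], [0.516, -0.048, 0.219], [0.516, -0.047, 0.22], [0.515, -0.045, 0.221], [0.514, -0.043, 0.22], [0.513, -0.041, 0.22], [0.509, -0.056, 0.215], [0.506, -0.059, 0.216], [0.502, -0.055, 0.217], [0.495, -0.052, 0.212], [0.473, -0.061, 0.219], [0.471, -0.054, 0.222]]
(np.float64(325.6947529851334), np.float64(283.42582127215275), np.float64(0.19904796622707813))
```

View pics/k.png

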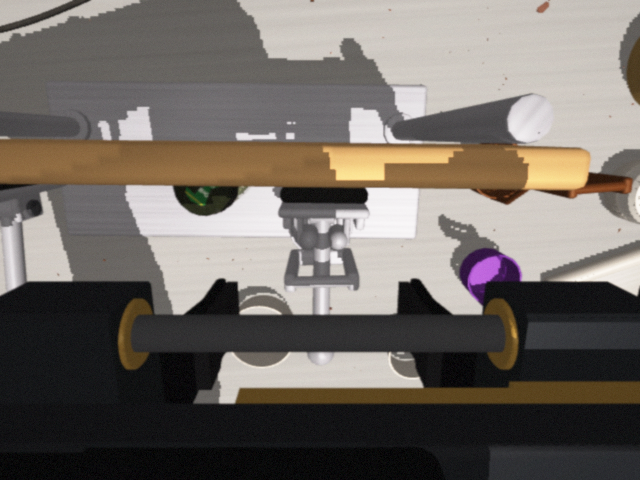

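The wrist view shows the eye's top bar at (322,283) on the peg, centred between the open fingers at 220 and 418. I descend and close.

```bash
python3 -m creep '[[0.8,-1,-2,-10,-0.007],[0.8,-1,-2,-25,-0.007],[0.8,-1,-2,-40,-0.007],[0.8,-1,-2,-49,-0.007],[0.8,-1,-2,-49,-0.007],[0.3,-1,-2,-49,-0.007],[0.3,-1,-2,-49,-0.007],[0.3,-1,-2,-49,-0.007]]';python3 -m creep '[[0.3,0,0,0,0],[0.3,0,0,0,0],[0.3,0,0,0,0],[0.3,0,0,0,0],[0.3,0,0,2,0],[0.3,0,0,4,0],[0.3,0,0,4,0],[0.3,0,0,4,0]]'
```

```text
time_s: 17.6
tcp_pos: [0.5139, -0.0584, 0.2149]
ee_rot: [[0.005, -0.065, -0.998], [0.001, -0.998, 0.065], [-1.0, -0.001, -0.005]]
wrist_force: [-0.0, -0.9, 0.3]
gripper_width: 0.613
time_s: 18.4
tcp_pos: [0.5137, -0.0584, 0.2187]
ee_rot: [[0.004, -0.065, -0.998], [0.001, -0.998, 0.065], [-1.0, -0.001, -0.004]]
wrist_force: [-0.9, -0.5, -1.2]
gripper_width: 0.435
```

Gripped: width 37.8 mm and weight ≈ -1.3 N. I raise it until the peg is mid-opening, then draw it off along the peg.

```bash
python3 -m creep '[[0.3,0,0,6,0],[0.3,0,0,13,0],[0.3,-10,0.7,13,0],[0.3,-25,1.7,13,0],[0.3,-42,2.8,14,0],[0.3,-60,4,15,0],[0.3,-72,4.8,15,0],[0.3,-72,4.8,15,0]]'
python3 - <<'E'
from h import *
c=capture("side");cv2.imwrite("pics/l.png",cv2.resize(c["image"][150:350,230:430],None,fx=3.6,fy=3,interpolation=cv2.INTER_CUBIC))
for m in mark_of(c,"ladle_eye")[:3]: print(m,pt(c,*m["centre"]))
E
```

```text
time_s: 19.2
tcp_pos: [0.4401, -0.0536, 0.2341]
ee_rot: [[0.005, -0.065, -0.998], [0.002, -0.998, 0.065], [-1.0, -0.002, -0.004]]
wrist_force: [-1.0, 0.0, -0.4]
gripper_width: 0.431
{'centre': [338.3, 306.2], 'confidence': 0.76} [ 0.42956259 -0.24643054  0.16286113]
{'centre': [381.1, 290.5], 'confidence': 0.69} [ 0.54684815 -0.21566167  0.14180225]
{'centre': [297.5, 239.1], 'confidence': 0.59} [ 0.43926308 -0.04325596  0.20867264]
```

View pics/l.png

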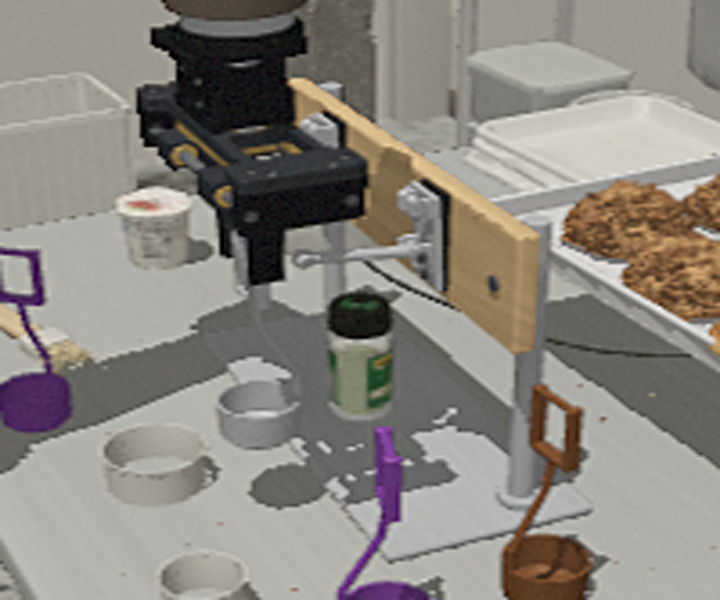

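The ladle is free of the peg and held upright, cup at (258,410), clear of the shaker and cutters. Moving along the rack to the spare peg.

```bash
python3 -m creep '[[0.3,0,15,0,0],[0.3,1,40,0,0],[0.3,2,68,0,0],[0.3,3,96,0,0],[0.3,5,124,0,0],[0.3,6,145,0,0],[0.3,8,157,0,0],[0.3,8,157,0,0]]'
python3 - <<'E'
from h import *
v,u=np.mgrid[0:480,0:640]
for n in ["wrist","side"]:
    c=capture(n);cv2.imwrite(f"pics/m_{n}.png",c["image"] if n=="wrist" else cv2.resize(c["image"][140:340,210:410],None,fx=3.6,fy=3,interpolation=cv2.INTER_CUBIC))
    z=c["z_map"]; K=np.array(c["mtx"])
    P=np.stack([(u-K[0,2])/K[0,0]*z,-(v-K[1,2])/K[1,1]*z,-z],-1)@np.array(c["attitude"]).T+np.array(c["eye"])
    m=(z>0)&(abs(P[...,1]-.1)<.025)&(P[...,2]>.2)&(P[...,2]<.235)
    for a in np.arange(.43,.56,.01):
        q=P[m&(abs(P[...,0]-a)<.005)]
        if len(q)>3: print(n,round(a,3),len(q),np.round(np.median(q,0),4),np.round(np.ptp(q[:,1]),3),np.round(q[:,2].max(),4))
E
```

```text
time_s: 20.1
tcp_pos: [0.4509, 0.1047, 0.234]
ee_rot: [[0.006, -0.063, -0.998], [0.001, -0.998, 0.063], [-1.0, -0.001, -0.006]]
wrist_force: [-0.4, -0.2, -1.0]
gripper_width: 0.43
wrist 0.45 695 [0.4541 0.091  0.2197] 0.038 0.2349
wrist 0.46 920 [0.4582 0.1186 0.2247] 0.048 0.235
wrist 0.48 472 [0.4822 0.1044 0.2215] 0.015 0.2244
wrist 0.49 716 [0.489  0.1043 0.2194] 0.015 0.2244
wrist 0.5 552 [0.5    0.1036 0.2172] 0.009 0.2198
wrist 0.51 571 [0.5101 0.1029 0.2159] 0.01 0.2186
wrist 0.52 569 [0.52   0.1019 0.2144] 0.009 0.217
wrist 0.53 578 [0.53   0.1013 0.2132] 0.009 0.2157
wrist 0.54 589 [0.54   0.1006 0.2119] 0.009 0.2146
wrist 0.55 1065 [0.5525 0.0992 0.2105] 0.026 0.216
wrist 0.56 1121 [0.5577 0.0993 0.2115] 0.032 0.2251
side 0.44 36 [0.4421 0.0778 0.2258] 0.049 0.2348
side 0.45 60 [0.4475 0.1131 0.2175] 0.049 0.2347
side 0.46 8 [0.4573 0.0763 0.2212] 0.003 0.2288
side 0.48 17 [0.4813 0.0992 0.2178] 0.018 0.2217
side 0.49 16 [0.4885 0.0983 0.2174] 0.01 0.223
side 0.5 17 [0.5002 0.0987 0.216 ] 0.008 0.2199
side 0.51 15 [0.5114 0.0977 0.2118] 0.006 0.2178
side 0.52 13 [0.5203 0.0975 0.2117] 0.005 0.2154
side 0.53 9 [0.5298 0.097  0.2101] 0.006 0.2142
side 0.54 14 [0.5395 0.0951 0.2091] 0.007 0.212
side 0.55 20 [0.5521 0.0932 0.2086] 0.017 0.2136
side 0.56 33 [0.5601 0.0873 0.2101] 0.03 0.2205
```

View pics/m_wrist.png

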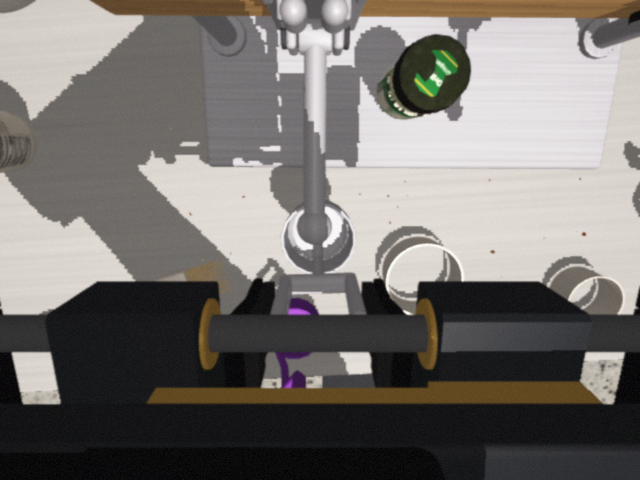

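View pics/m_side.png

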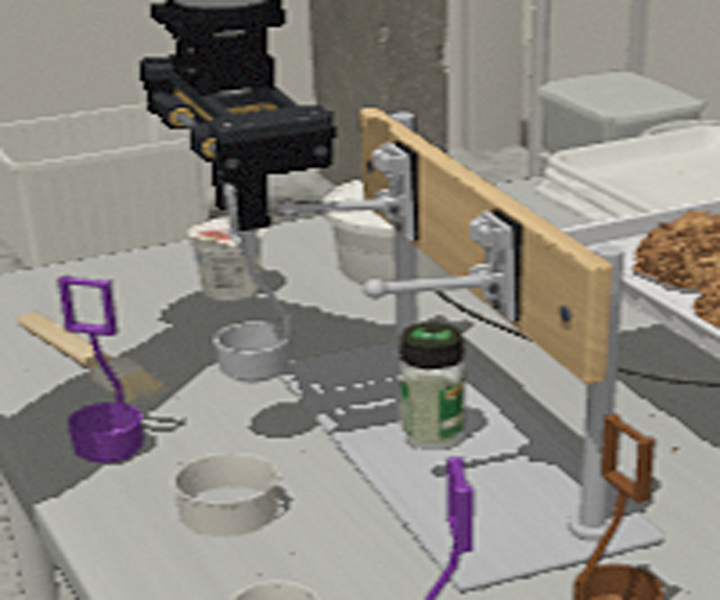

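The eye frame (282–362, row 283) is about 1.5 mm right of the peg's line (col 315). Its height matches the ball (0.2165). Inserting with a small correction.

```bash
python3 -m creep '[[0.3,5,1.3,0,0],[0.3,16,0.5,0,0],[0.3,28,-0.3,0,0],[0.3,40,-1.1,0,0],[0.3,52,-1.9,0,0],[0.3,64,-2.7,0,0],[0.3,72,-3.2,0,0],[0.3,72,-3.2,0,0]]'
python3 - <<'E'
from h import *
for n in ["wrist","side"]:
    c=capture(n);cv2.imwrite(f"pics/n_{n}.png",c["image"] if n=="wrist" else cv2.resize(c["image"][140:340,210:410],None,fx=3.6,fy=3,interpolation=cv2.INTER_CUBIC))
E
```

```text
time_s: 21.0
tcp_pos: [0.5232, 0.0999, 0.2335]
ee_rot: [[0.005, -0.066, -0.998], [0.0, -0.998, 0.066], [-1.0, -0.001, -0.005]]
wrist_force: [-0.8, 1.0, -0.3]
gripper_width: 0.431
```

View pics/n_wrist.png

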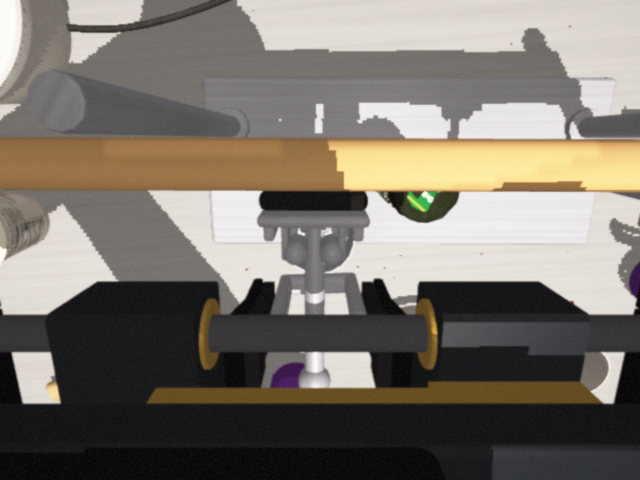

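View pics/n_side.png

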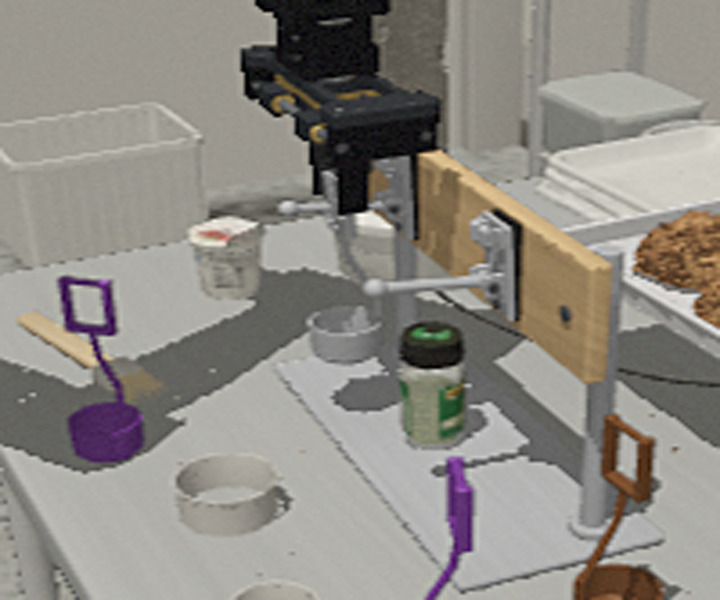

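Run:
```python
import cv2
im=cv2.imread("pics/n_wrist.png");cv2.imwrite("pics/n2.png",cv2.resize(im[210:400,230:400],None,fx=4,fy=3,interpolation=cv2.INTER_CUBIC))
im=cv2.imread("pics/n_side.png");cv2.imwrite("pics/n3.png",cv2.resize(im[100:400,250:450],None,fx=3,fy=2,interpolation=cv2.INTER_CUBIC))
```

```text
(no output)
```

View pics/n2.png

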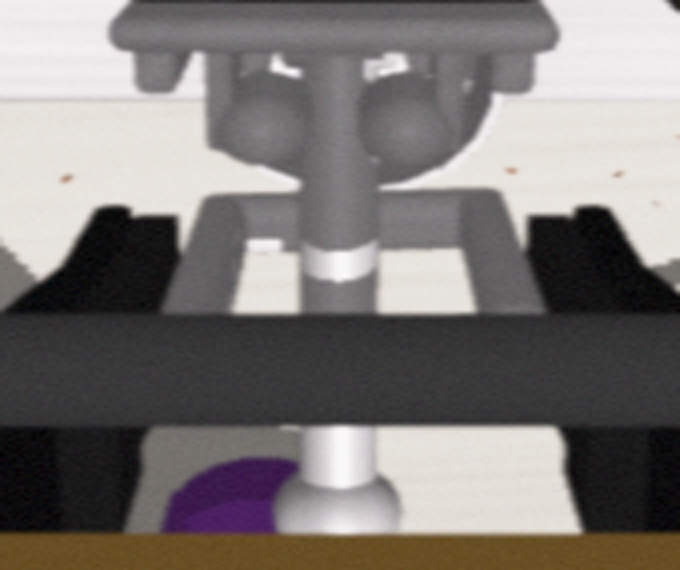

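View pics/n3.png

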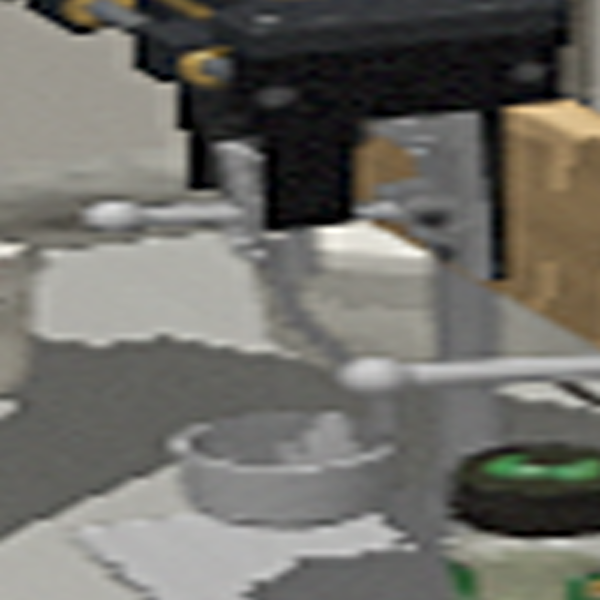

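The peg occludes the eye's lower bar at (338,215) in the crop, so it runs through the opening, centred. The side view agrees, with the frame's top above the peg. Lowering.

```bash
python3 -m creep '[[0.3,0,0,-4,0],[0.3,0,0,-8,0],[0.3,0,0,-12,0],[0.3,0,0,-15,0],[0.3,0,0,-17,0],[0.3,0,0,-17,0],[0.3,0,0,-17,0],[0.3,0,0,-17,0]]'; python3 -m creep '[[0.3,0,0,-1,0],[0.3,0,0,-1,0],[0.3,0,0,-2,0],[0.3,0,0,-2,0],[0.3,0,0,-2,0],[0.3,0,0,-2,0],[0.3,0,0,-2,0],[0.3,0,0,-2,0]]'
```

```text
time_s: 21.9
tcp_pos: [0.5221, 0.0999, 0.2167]
ee_rot: [[0.004, -0.065, -0.998], [0.001, -0.998, 0.065], [-1.0, -0.001, -0.004]]
wrist_force: [0.5, -0.4, -1.8]
gripper_width: 0.434
time_s: 22.7
tcp_pos: [0.5223, 0.0999, 0.2156]
ee_rot: [[0.006, -0.065, -0.998], [0.001, -0.998, 0.065], [-1.0, -0.001, -0.006]]
wrist_force: [-2.4, 0.1, 4.8]
gripper_width: 0.432
```

The eye rests on the peg (+6 N). Opening.

```bash
python3 -m creep '[[0.45,0,0,0.5,0],[0.5,0,0,0.5,0],[0.55,0,0,0.5,0],[0.65,0,0,0.5,0],[0.75,0,0,0.5,0],[0.8,0,0,0.5,0],[0.8,0,0,0.5,0],[0.8,0,0,0.5,0]]'
python3 - <<'E'
from h import *
c=capture("side");cv2.imwrite("pics/o.png",cv2.resize(c["image"][150:300,250:400],None,fx=4.5,fy=4,interpolation=cv2.INTER_CUBIC))
E
```

```text
time_s: 23.5
tcp_pos: [0.5224, 0.0999, 0.2161]
ee_rot: [[0.006, -0.065, -0.998], [0.001, -0.998, 0.065], [-1.0, -0.001, -0.006]]
wrist_force: [-0.9, 0.8, -0.3]
gripper_width: 0.786
```

View pics/o.png

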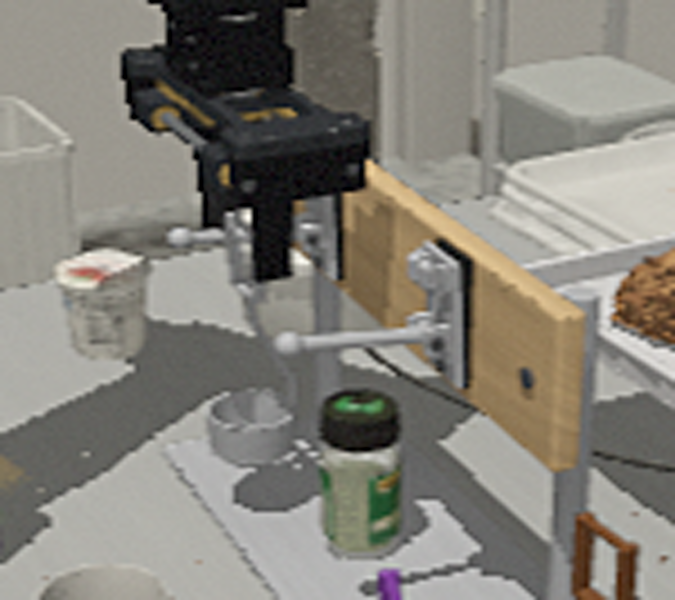

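The ladle hangs freely. I rise straight up and move over the emptied peg's ball.

```bash
python3 -m creep '[[0.8,0,0,15,0],[0.8,0,0,40,0],[0.8,0,0,65,0],[0.8,-10,-20,80,0],[0.6,-20,-60,80,0],[0.6,-30,-100,80,0],[0.6,-40,-140,80,0],[0.6,-47,-157,75,0]]'; python3 -m creep '[[0.6,0,0,-5,0],[0.6,0,0,-10,0],[0.6,0,0,-10,0],[0.6,0,0,-10,0],[0.6,0,0,-10,0],[0.6,0,0,-10,0],[0.6,0,0,-10,0],[0.6,0,0,-10,0]]';python3 - <<'E'
from h import *
v,u=np.mgrid[0:480,0:640]
c=capture("wrist");cv2.imwrite("pics/p.png",c["image"])
z=c["z_map"]; K=np.array(c["mtx"])
P=np.stack([(u-K[0,2])/K[0,0]*z,-(v-K[1,2])/K[1,1]*z,-z],-1)@np.array(c["attitude"]).T+np.array(c["eye"])
m=(z>0)&(abs(P[...,1]+.06)<.025)&(P[...,2]>.195)&(P[...,2]<.235)
for a in np.arange(.46,.55,.01):
        q=P[m&(abs(P[...,0]-a)<.005)]
        if len(q)>3: print(round(a,3),len(q),np.round(np.median(q,0),4),np.round(q[:,2].max(),4))
c=capture("side");cv2.imwrite("pics/p_side.png",cv2.resize(c["image"][140:320,230:410],None,fx=4,fy=3.3,interpolation=cv2.INTER_CUBIC))
for m in mark_of(c,"ladle_eye")[:4]: print(m,pt(c,*m["centre"]))
print(sense()["wrist_force"],sense()["tcp_pos"])
E
```

```text
time_s: 24.35
tcp_pos: [0.4747, -0.0593, 0.292]
ee_rot: [[0.007, -0.067, -0.998], [0.001, -0.998, 0.067], [-1.0, -0.001, -0.007]]
wrist_force: [0.6, -0.0, -0.9]
gripper_width: 0.611
time_s: 25.15
tcp_pos: [0.4748, -0.0592, 0.282]
ee_rot: [[0.008, -0.067, -0.998], [0.001, -0.998, 0.067], [-1.0, -0.001, -0.008]]
wrist_force: [-0.6, -0.0, -0.7]
gripper_width: 0.602
0.47 292 [ 0.472  -0.0551  0.2207] 0.2238
0.48 401 [ 0.4788 -0.0553  0.2183] 0.2229
0.49 310 [ 0.49   -0.0561  0.2164] 0.2188
0.5 310 [ 0.4999 -0.0569  0.2151] 0.2181
0.51 319 [ 0.51   -0.0576  0.214 ] 0.2176
0.52 322 [ 0.52   -0.0582  0.2128] 0.2152
0.53 326 [ 0.53   -0.0589  0.2115] 0.2142
0.54 278 [ 0.5392 -0.0594  0.2104] 0.2132
0.55 512 [ 0.5506 -0.06    0.2116] 0.2209
{'centre': [382.2, 290.2], 'confidence': 0.94} [ 0.67169961 -0.04665318  0.00080359]
{'centre': [337.3, 308.5], 'confidence': 0.86} [ 0.42890629 -0.24376938  0.1560532 ]
{'centre': [237.8, 239.2], 'confidence': 0.67} [0.4233386  0.41314228 0.00288978]
{'centre': [301.9, 211.1], 'confidence': 0.64} [0.51999421 0.11017361 0.19891388]
[ 0.03216582 -0.83969767 -0.04055198] [ 0.47475162 -0.05933533  0.28201443]
```

View pics/p.png

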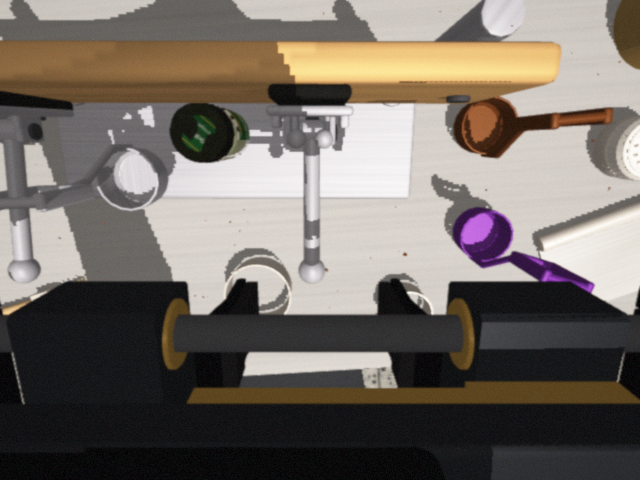

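View pics/p_side.png

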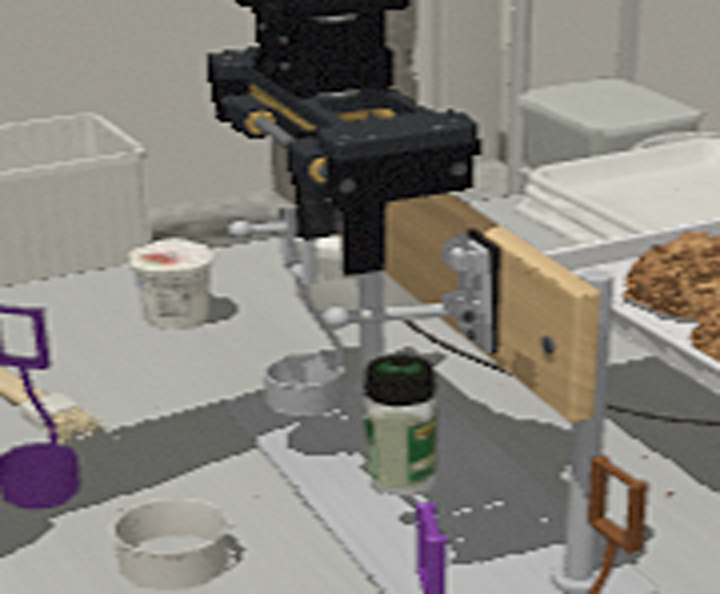

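The ladle hangs on the spare peg, eye ≈ (0.52, 0.11, 0.199). The emptied peg's ball is at (311,270) in the wrist view, about (0.475, -0.056, 0.216). I go down and grip it.

```bash
python3 -m creep '[[0.6,0,2,-15,0],[0.6,0,2,-35,0],[0.6,0,2,-52,0],[0.6,0,2,-60,0],[0.6,0,2,-60,0],[0.1,0,2,-60,0],[0.1,0,2,-60,0],[0.1,0,2,-60,0]]'; python3 -m creep '[[0.1,0,0,0,0],[0.1,0,0,0,0],[0.1,0,0,0,0],[0.1,0,0,0,0],[0.1,0,0,0,0],[0.1,0,0,0,0],[0.1,0,0,0,0],[0.1,0,0,0,0]]'
```

```text
time_s: 26.1
tcp_pos: [0.4752, -0.0573, 0.2228]
ee_rot: [[0.009, -0.067, -0.998], [0.001, -0.998, 0.067], [-1.0, -0.001, -0.009]]
wrist_force: [-0.0, 0.0, 0.4]
gripper_width: 0.41
time_s: 26.9
tcp_pos: [0.4755, -0.0561, 0.2231]
ee_rot: [[0.01, -0.067, -0.998], [0.003, -0.998, 0.067], [-1.0, -0.004, -0.01]]
wrist_force: [-0.9, 5.8, 1.6]
gripper_width: 0.146
```

Ball gripped. I swing it up along its 75 mm arc to about 0.4 rad.

```bash
python3 -m creep '[[0.1,2.2,-0.1,10.3,0],[0.1,5.8,-0.4,20.1,0],[0.1,10.7,-0.7,29.3,0],[0.1,16.8,-1.1,37.8,0],[0.1,24.1,-1.6,45.3,0],[0.1,32.4,-2.2,51.8,0],[0.1,39.1,-2.6,55.8,0],[0.1,39.1,-2.6,55.8,0]]'
python3 - <<'E'
from h import *
c=capture("side");cv2.imwrite("pics/q.png",cv2.resize(c["image"][140:320,230:410],None,fx=4,fy=3.3,interpolation=cv2.INTER_CUBIC))
E
```

```text
time_s: 27.7
tcp_pos: [0.5159, -0.0588, 0.2806]
ee_rot: [[0.013, -0.067, -0.998], [0.003, -0.998, 0.067], [-1.0, -0.004, -0.012]]
wrist_force: [-3.2, 2.9, 3.8]
gripper_width: 0.15
```

View pics/q.png

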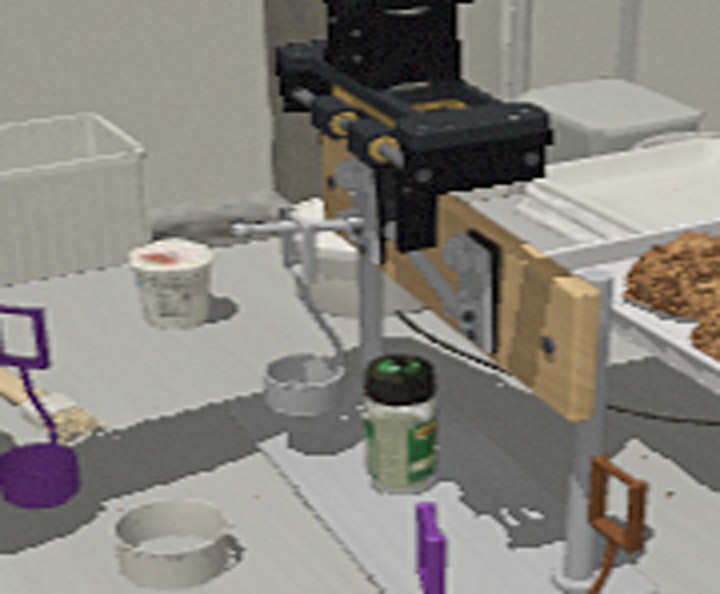

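The peg is up at about 28° with the ball still held, and the ladle undisturbed. A bit further, then I release, back off in front and shut the jaws.

```bash
python3 -m creep '[[0.1,3.5,-0.2,2,0],[0.1,7,-0.4,3.5,0],[0.1,7,-0.4,3.5,0],[0.5,7,-0.4,3.5,0],[0.5,7,-0.4,3.5,0],[0.5,7,-0.4,3.5,0],[0.5,7,-0.4,3.5,0],[0.5,7,-0.4,3.5,0]]'; python3 -m creep '[[0.5,-10,0.7,0,0],[0.5,-20,1.4,0,0],[0.5,-30,2,0,0],[0,-30,2,0,0],[0,-30,2,0,0],[0,-30,2,0,0],[0,-30,2,0,0],[0,-30,2,0,0]]'
python3 - <<'E'
from h import *
v,u=np.mgrid[0:480,0:640]
for n in ["wrist","side"]:
    c=capture(n);cv2.imwrite(f"pics/r_{n}.png",c["image"] if n=="wrist" else cv2.resize(c["image"][140:320,230:410],None,fx=4,fy=3.3,interpolation=cv2.INTER_CUBIC))
    z=c["z_map"]; K=np.array(c["mtx"])
    P=np.stack([(u-K[0,2])/K[0,0]*z,-(v-K[1,2])/K[1,1]*z,-z],-1)@np.array(c["attitude"]).T+np.array(c["eye"])
    m=(z>0)&(abs(P[...,1]+.06)<.012)&(P[...,2]>.265)&(P[...,2]<.295)&(P[...,0]>.508)
    q=P[m]; print(n,len(q),np.round(q.min(0),3),np.round(q.max(0),3),np.round(np.median(q,0),3)) if len(q) else 0
E
```

```text
time_s: 28.55
tcp_pos: [0.5225, -0.0594, 0.2838]
ee_rot: [[0.013, -0.067, -0.998], [0.003, -0.998, 0.067], [-1.0, -0.003, -0.012]]
wrist_force: [1.0, 0.3, 0.6]
gripper_width: 0.469
time_s: 29.35
tcp_pos: [0.4928, -0.0574, 0.2837]
ee_rot: [[0.012, -0.067, -0.998], [0.002, -0.998, 0.067], [-1.0, -0.003, -0.012]]
wrist_force: [-0.1, 0.2, -0.6]
gripper_width: 0.132
wrist 1215 [ 0.509 -0.065  0.265] [ 0.525 -0.051  0.282] [ 0.519 -0.058  0.279]
side 43 [ 0.509 -0.068  0.265] [ 0.523 -0.056  0.281] [ 0.516 -0.063  0.275]
```

View pics/r_wrist.png

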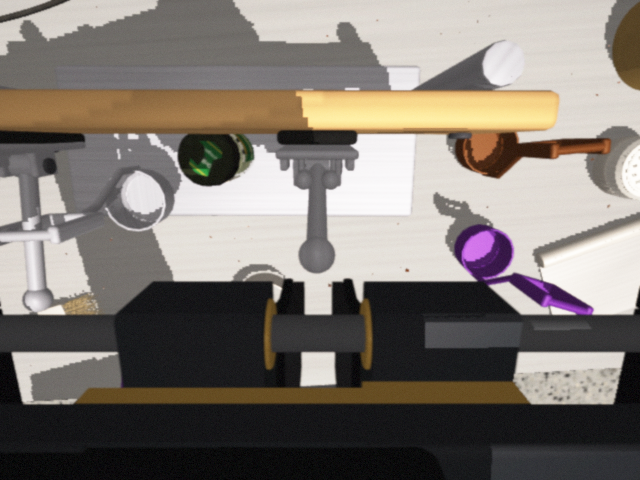

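View pics/r_side.png

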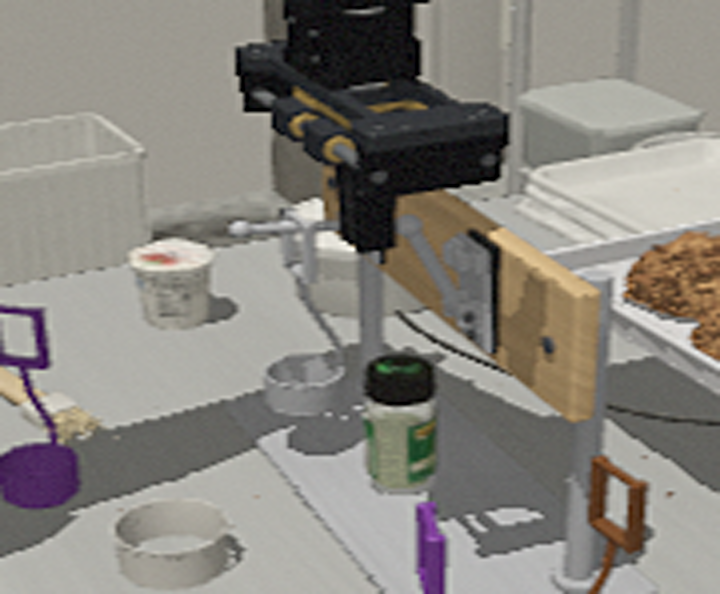

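The jaws close in front of the ball at (317,255), about (0.517, -0.058, 0.275). I push toward the clip and then feel in small steps.

```bash
python3 -m creep '[[0,0,0,0,0],[0,0,0,0,0],[0,5,-0.3,0,0],[0,10,-0.6,0,0],[0,15,-1,0,0],[0,20,-1.3,0,0],[0,23,-1.5,0,0],[0,23,-1.5,0,0]]'; python3 -m creep '[[0,0,0,0,0],[0,1,0,0,0],[0,1,0,0,0],[0,2,0,0,0],[0,2,0,0,0],[0,2,0,0,0],[0,2,0,0,0],[0,2,0,0,0]]'
```

```text
time_s: 30.25
tcp_pos: [0.5155, -0.059, 0.2835]
ee_rot: [[0.011, -0.067, -0.998], [0.002, -0.998, 0.067], [-1.0, -0.003, -0.01]]
wrist_force: [-4.4, 0.2, 2.0]
gripper_width: 0.002
time_s: 31.05
tcp_pos: [0.5168, -0.0591, 0.2837]
ee_rot: [[0.009, -0.067, -0.998], [0.002, -0.998, 0.067], [-1.0, -0.003, -0.009]]
wrist_force: [-4.8, 1.2, 3.8]
gripper_width: 0.007
```

```bash
python3 -m creep '[[0,1,0,0,0],[0,1,0,0,0],[0,2,0,0,0],[0,2,0,0,0],[0,3,0,0,0],[0,3,0,0,0],[0,3,0,0,0],[0,3,0,0,0]]'; python3 -m creep '[[0,1,0,0,0],[0,1,0,0,0],[0,2,0,0,0],[0,2,0,0,0],[0,2.5,0,0,0],[0,2.5,0,0,0],[0,2.5,0,0,0],[0,2.5,0,0,0]]'
```

```text
time_s: 31.85
tcp_pos: [0.5189, -0.0593, 0.284]
ee_rot: [[0.008, -0.067, -0.998], [0.002, -0.998, 0.067], [-1.0, -0.002, -0.008]]
wrist_force: [-5.0, 0.3, 3.6]
gripper_width: 0.011
time_s: 32.65
tcp_pos: [0.5204, -0.0594, 0.2843]
ee_rot: [[0.006, -0.067, -0.998], [0.001, -0.998, 0.067], [-1.0, -0.002, -0.006]]
wrist_force: [-6.3, 0.6, 4.0]
gripper_width: 0.004
```

```bash
python3 -m creep '[[0,1,0,0,0],[0,1,0,0,0],[0,2,0,0,0],[0,2,0,0,0],[0,3,0,0,0],[0,3,0,0,0],[0,3,0,0,0],[0,3,0,0,0]]'; python3 -c "
from h import *
c=capture('side');cv2.imwrite('pics/s.png',cv2.resize(c['image'][170:260,290:390],None,fx=6,fy=6,interpolation=cv2.INTER_CUBIC))"
```

```text
time_s: 33.45
tcp_pos: [0.5221, -0.0595, 0.2845]
ee_rot: [[0.003, -0.067, -0.998], [0.001, -0.998, 0.067], [-1.0, -0.001, -0.003]]
wrist_force: [-6.3, 1.2, 5.3]
gripper_width: 0.005
```

View pics/s.png

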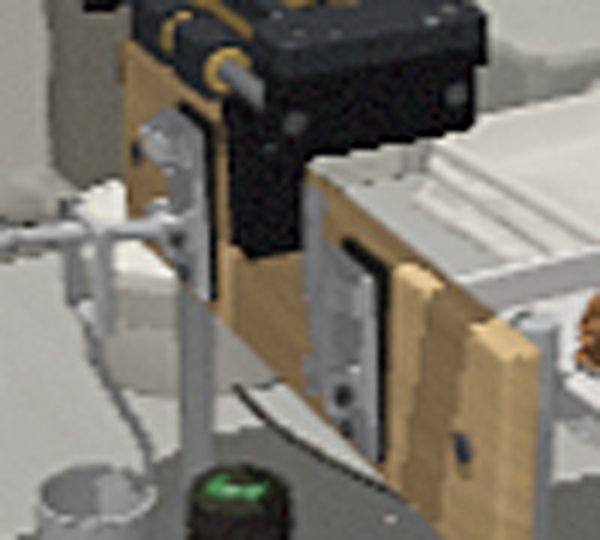

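```bash
python3 -m creep '[[0,1,0,0,0],[0,1,0,0,0],[0,2,0,0,0],[0,2,0,0,0],[0,3,0,0,0],[0,3,0,0,0],[0,3,0,0,0],[0,3,0,0,0]]'; python3 -m creep '[[0,1,0,0,0],[0,1,0,0,0],[0,1.5,0,0,0],[0,1.5,0,0,0],[0,2,0,0,0],[0,2,0,0,0],[0,2,0,0,0],[0,2,0,0,0]]'
```

```text
time_s: 34.3
tcp_pos: [0.524, -0.0597, 0.2849]
ee_rot: [[0.001, -0.067, -0.998], [0.001, -0.998, 0.067], [-1.0, -0.001, -0.001]]
wrist_force: [-5.8, 0.0, 5.4]
gripper_width: 0.004
time_s: 35.1
tcp_pos: [0.5255, -0.0598, 0.2852]
ee_rot: [[0.0, -0.067, -0.998], [0.001, -0.998, 0.067], [-1.0, -0.001, -0.0]]
wrist_force: [-5.0, 0.5, 4.2]
gripper_width: 0.006
```

```bash
python3 -m creep '[[0,1,0,0,0],[0,1,0,0,0],[0,1.5,0,0,0],[0,1.5,0,0,0],[0,2,0,0,0],[0,2,0,0,0],[0,2,0,0,0],[0,2,0,0,0]]'; python3 -m creep '[[0,1,0,0,0],[0,1,0,0,0],[0,1.5,0,0,0],[0,1.5,0,0,0],[0,1.5,0,0,0],[0,1.5,0,0,0],[0,1.5,0,0,0],[0,1.5,0,0,0]]'
```

```text
time_s: 35.9
tcp_pos: [0.5278, -0.0598, 0.2851]
ee_rot: [[0.001, -0.067, -0.998], [0.001, -0.998, 0.067], [-1.0, -0.001, -0.001]]
wrist_force: [-2.5, 0.4, 1.2]
gripper_width: 0.001
time_s: 36.7
tcp_pos: [0.5284, -0.0598, 0.2851]
ee_rot: [[-0.001, -0.067, -0.998], [0.001, -0.998, 0.067], [-1.0, -0.001, 0.001]]
wrist_force: [-6.5, -0.9, 3.8]
gripper_width: 0.007
```

The force fell off (2.5 N) and then rose sharply with little travel, like the home stop. I back off and check.

```bash
python3 -m creep '[[0,-10,0.7,0,0],[0,-25,1.7,0,0],[0,-40,2.5,20,0],[0,-60,3,40,0],[0,-80,0,60,0],[0,-100,0,80,0],[0,-120,-20,80,0],[0,-120,-40,80,0]]'
python3 - <<'E'
from h import *
v,u=np.mgrid[0:480,0:640]
for n in ["wrist","side","top"]:
    c=capture(n)
    if n=="side": cv2.imwrite("pics/t_side.png",cv2.resize(c["image"][140:320,230:410],None,fx=4,fy=3.3,interpolation=cv2.INTER_CUBIC))
    if n=="wrist": cv2.imwrite("pics/t_wrist.png",c["image"])
    z=c["z_map"]; K=np.array(c["mtx"])
    P=np.stack([(u-K[0,2])/K[0,0]*z,-(v-K[1,2])/K[1,1]*z,-z],-1)@np.array(c["attitude"]).T+np.array(c["eye"])
    m=(z>0)&(abs(P[...,1]+.06)<.02)&(P[...,2]>.265)&(P[...,2]<.295)&(P[...,0]>.50)&(P[...,0]<.58)
    q=P[m]; print(n,len(q),np.round(q.min(0),3),np.round(q.max(0),3),np.round(np.median(q,0),3)) if len(q) else 0
    for m in mark_of(c,"ladle_eye")[:5]:
        p=pt(c,*m["centre"]); print(m["confidence"],p)
print(sense()["wrist_force"])
E
```

```text
time_s: 37.5
tcp_pos: [0.4073, -0.0998, 0.3665]
ee_rot: [[0.005, -0.065, -0.998], [0.002, -0.998, 0.065], [-1.0, -0.002, -0.005]]
wrist_force: [0.4, 0.2, -0.1]
gripper_width: 0.005
wrist 660 [ 0.536 -0.068  0.265] [ 0.547 -0.053  0.29 ] [ 0.541 -0.061  0.286]
0.88 [ 0.43976009 -0.21893677  0.17045567]
0.86 [0.3358673  0.14613997 0.1265614 ]
0.72 [ 0.54867938 -0.23267853  0.12540123]
0.61 [0.51744874 0.08411011 0.22024155]
0.24 [ 0.54242885 -0.06295747  0.23223616]
side 51 [ 0.537 -0.071  0.265] [ 0.548 -0.06   0.288] [ 0.542 -0.065  0.28 ]
0.98 [ 0.41063986  0.42018764 -0.00154798]
0.83 [ 6.66101912e-01 -6.09871525e-02  3.09879719e-04]
0.81 [ 0.43175745 -0.24639187  0.1535338 ]
0.71 [0.52594103 0.1112855  0.19327242]
top 21 [ 0.541 -0.066  0.276] [ 0.552 -0.054  0.291] [ 0.545 -0.06   0.286]
0.59 [ 0.54760765 -0.23118972  0.1192714 ]
0.42 [ 0.3892345  -0.17738379  0.45711981]
[ 0.12104685 -0.49658484 -0.72746974]
```

View pics/t_side.png

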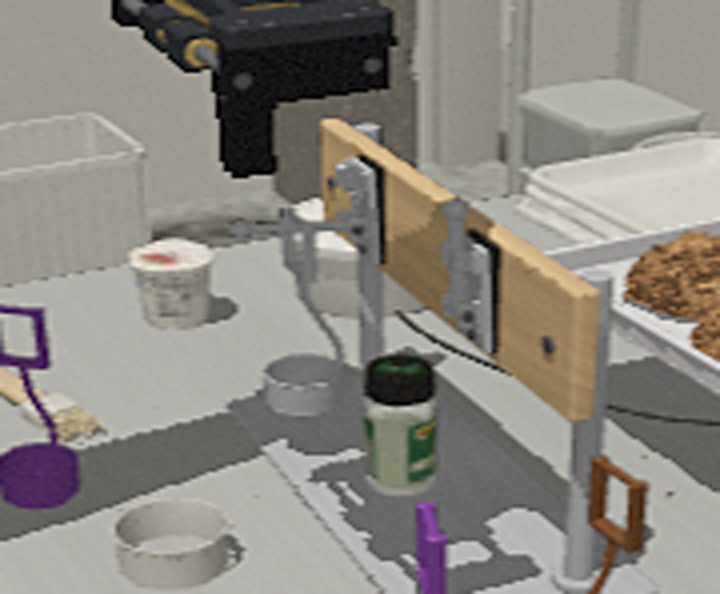

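View pics/t_wrist.png

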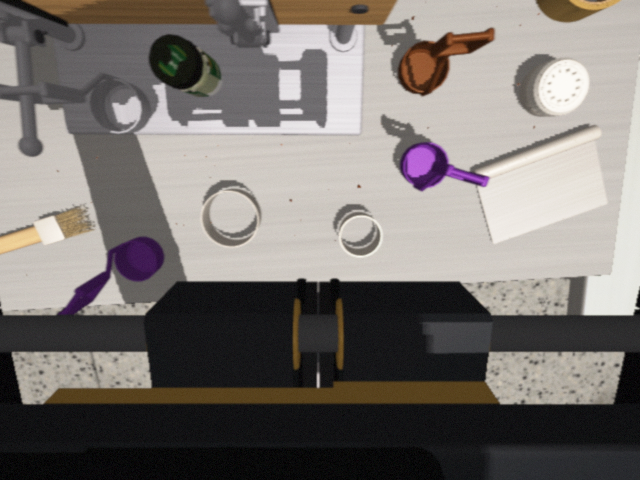

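The peg stands upright with its ball clear above the board: (455,207) in side, about (0.544, -0.06, 0.281), matching the home geometry. The ladle hangs on the other peg, and nothing else has moved. I do one gentle confirming press, as there's time.

```bash
python3 -m creep '[[0,30,10,0,0],[0,60,25,-20,0],[0,90,41,-40,0],[0,105,41,-70,0],[0,105,41,-81,0],[0,108,41,-81,0],[0,115,41,-81,0],[0,117,41,-81,0]]'; python3 -m creep '[[0,1,0,0,0],[0,1,0,0,0],[0,2,0,0,0],[0,2,0,0,0],[0,2,0,0,0],[0,2,0,0,0],[0,2,0,0,0],[0,2,0,0,0]]'
```

```text
time_s: 38.6
tcp_pos: [0.5268, -0.0585, 0.2857]
ee_rot: [[0.003, -0.066, -0.998], [0.001, -0.998, 0.066], [-1.0, -0.001, -0.003]]
wrist_force: [0.1, -0.1, 0.1]
gripper_width: 0.008
time_s: 39.4
tcp_pos: [0.5283, -0.0587, 0.2858]
ee_rot: [[0.002, -0.066, -0.998], [0.001, -0.998, 0.066], [-1.0, -0.001, -0.002]]
wrist_force: [-5.5, -0.7, 3.8]
gripper_width: 0.005
```

```bash
python3 -m creep '[[0,0.5,0,0,0],[0,1,0,0,0],[0,1.3,0,0,0],[0,1.3,0,0,0],[0,1.3,0,0,0],[0,1.3,0,0,0],[0,1.3,0,0,0],[0,1.3,0,0,0]]'
```

```text
time_s: 40.2
tcp_pos: [0.5285, -0.0587, 0.2858]
ee_rot: [[-0.001, -0.066, -0.998], [0.0, -0.998, 0.066], [-1.0, -0.0, 0.001]]
wrist_force: [-7.1, 0.6, 4.8]
gripper_width: 0.001
```

It is firm at the same place (0.5285), with no further travel at about 8.6 N, so it's home. Retreat and a final look.

```bash
python3 -m creep '[[0,-10,0.7,0,0],[0,-25,1.7,0,0],[0,-40,2.5,20,0],[0,-60,3,40,0],[0,-80,0,60,0],[0,-100,0,80,0],[0,-110,-20,80,0],[0,-110,-20,80,0]]'
python3 - <<'E'
from h import *
c=capture("side");cv2.imwrite("pics/u.png",cv2.resize(c["image"][140:320,230:410],None,fx=4,fy=3.3,interpolation=cv2.INTER_CUBIC))
for m in mark_of(c,"ladle_eye")[:5]: print(m["confidence"],pt(c,*m["centre"]))
print(sense()["wrist_force"],sense()["time_s"])
E
```

```text
time_s: 41.0
tcp_pos: [0.4181, -0.0793, 0.3668]
ee_rot: [[0.004, -0.068, -0.998], [0.001, -0.998, 0.068], [-1.0, -0.002, -0.004]]
wrist_force: [0.9, 0.8, -0.6]
gripper_width: 0.008
0.71 [0.52997546 0.11298817 0.18862319]
0.68 [ 0.43340376 -0.24683653  0.16133366]
0.57 [4.11548474e-01 4.13778668e-01 9.12196873e-05]
0.21 [0.52315627 0.35500662 0.02330769]
[-0.49631676 -0.32706253  0.30974747] 41.1
```

View pics/u.png

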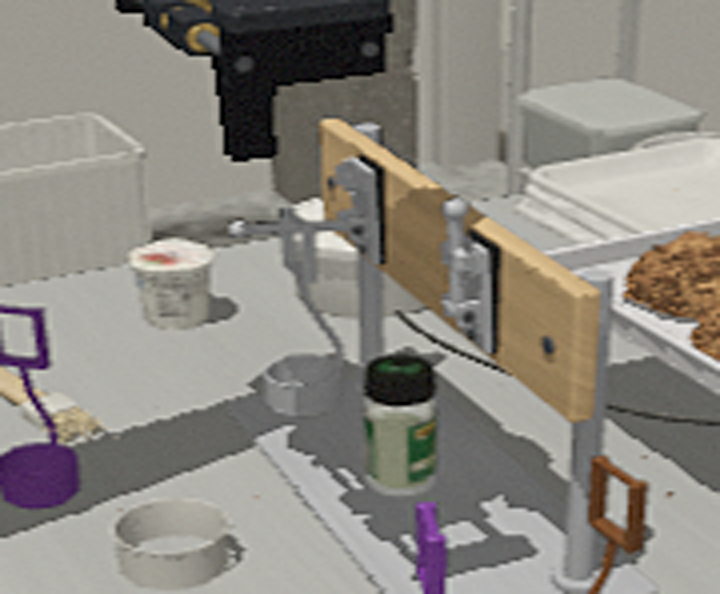

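The right peg stands upright in its clip, ball at (455,207). The ladle hangs from the left peg, eye at about (300,235). The robot touches nothing, so I hand in.

```bash
python3 -c "
from station import *
finish_job()"
```

```text
the job is handed in; nothing more can be done
```

The ladle now hangs by its eye on the spare peg. The emptied peg is folded up and pressed home in its clip. I handed the job in at about 41 s of the 72 s allowed; no verdict was reported.

**What I did**
- **Spare peg:** I hooked it out of its clip and pressed it down until I felt its stop. The strongest push I read there was about 7 N.
- **Ladle:** I gripped it across its eye, drew it off the first peg and threaded it onto the spare one. I lowered it until it bore on the peg, then let go.
- **First peg:** I swung it up by its ball, released it, and pushed it in with shut fingers. The most I read was about 9 N.

**Last checks**
- **Peg home:** The push force dropped and then met a firm stop. A second press stopped at the same place, with no further travel under about 9 N. The ball's position, about (0.544, -0.06, 0.281), fits the home geometry.
- **Ladle:** It hangs freely; the network puts its eye at about (0.53, 0.11, 0.19). That is an estimated 15–20 mm from the hang point, inside the 32 mm limit, and partly network scatter.
- **Surroundings:** The robot touches nothing. The shaker, big cutter, tub and brush show no change in the last picture. The timer, tape and small cutter were outside it, and I did not measure displacements for any of them.

**Not certain**
- The joint angles are inferred from force and pictures, not read directly.
- The wrist and side cameras differed by up to about 6 mm sideways.
- The clip force I read at the wrist, 5–7 N at the end of each move, was below the stated 8–12 N. Peaks during the moves were not recorded.

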